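# Seat the battery cassette in the charging dock

### The arm

A 6-joint arm with a two-finger parallel gripper is mounted at the origin on the work surface. World frame = base frame: x ahead of the robot, y to its left, z up, the work surface at z = 0. Lengths are in m, angles in degrees, forces in N, time in s.
With the tool pointing down it reaches from about 0.275 to 0.775 m from the base axis. Payload 14.6 kg.
Tool frame: the origin (TCP) lies midway between the tips of the shut fingers; the grasp point (between the pads) lies 19 mm behind it; x points along the fingers, y is the direction in which the jaws open and shut, and the axes are right-handed (so a half turn about x gives the same grasp; the last joint's range is limited). The gripper opens to 85 mm and grips with 20 to 120 N. Pads are 22 mm wide; open, the fingers measure 114 mm over their backs; the gripper's body (76 mm by 85 mm) begins 54 mm behind the grasp point. The pads swing forward as they close: fully open they stand 13 mm farther back than shut.
Start: joints at [55.445, 15.075, -2.767, 72.158, 0, 81.102], TCP at [0.227, 0.473, 0.196] pointing down, gripper open.
Joint ranges: [-151.79, 151.79], [-50.71, 97.33], [-67.44, 78.34], [-121.81, 120.89], [-77.56, 73.72], [-180, 180]. Speed limits (degrees/s): [108.29, 108.29, 147.25, 159.86, 180, 180].

### API

Orientations are given as [roll, pitch, yaw] about the fixed x, y, z axes, in that order (R = Rz(yaw) Ry(pitch) Rx(roll)).
In Python, from station import status, optics, order, nets gives the robot as it stands.
- The arm moves only by the tool carry_out, never from a script. Its argument "increments" is a list of rows, each an object of numbers: "tx", "ty", "tz": the shift along the world's x, y, z in cm; "ax", "ay", "az": the turn, a rotation vector about the world's x, y, z in degrees; "hand": the gripper command: -1 is fully open, 1 is shut, values between are in proportion. In form: [{"tx": .., "ty": .., "tz": .., "ax": .., "ay": .., "az": .., "hand": ..}, ...]. A call has 1 to 20 rows; each row is the pose to reach, as a shift and turn from the pose commanded when the call began; what a row does not reach only later rows make up. A row lasts 1/12 s, in which the tool goes at most 41.7 mm and 7.16 degrees, less where a joint would pass 70% of its speed; a pose out of reach is approached as far as the arm can. A call with a gripper value outside its range is refused whole. The fingers move at their own pace and stop on an object; the grip force is fixed at half the most. Time passes only in rows, so rows that repeat a pose let the fingers close. It gives the time, the measured TCP pose, the force and the opening at its end, in the units of the state.
- status.sense(): the state, without advancing time (a new reading comes with each control period).
- optics.camera(name): name is "scene" or "top" or "wrist"; returns a dict with "frame" (384x512x3 uint8, red, green, blue), "mtx" (3x3 intrinsics, pixels), "D" ([k1, k2, p1, p2, k3] as OpenCV has them; the pictures are not rectified), "rvec" (rotation vector, rad) and "tvec" (3), from world to camera coordinates, as OpenCV has them. Camera axes: x right, y down, z forward; pixel columns grow to the right and rows downward; lengths in m; the calibration is good to about 2 mm. A picture is of the moment at which its call begins. There is no depth.
- order.job_done(): hands the job in, once; it reports no verdict.
Trained networks look in the newest picture that a camera, given by its name, has taken for a name from the list of things; names that differ only in an ending like _2 or _b are one class to them, and where a whole thing is asked for, a point or a joint stands for the part that bears it (a point fixed in the world has none). Each returns a list of dicts, best first, with "p" (0 to 1); they miss things now and then, are a little off and sometimes report something else, mostly with a low value. They report only what shows in the picture. A call takes as long as a camera call. They do not tell look-alikes from the thing itself.
- nets.cut_out(thing, camera): "pixels" (384x512 bool, what is visible of it) and "bbox" ([centre column, centre row, width, height] in pixels, round what is visible of it).
The state is a dict: "time": time; "joints": joint angles; "qd": joint speeds; "tau": joint torques, N m; "eef_pos": TCP position; "tcp_rot": TCP orientation; "contact_force": force on the tool from outside, world axes, zero at the start; "ft_torque": the same for the moment, N m; "grip_width": finger opening in m.
Only numpy, scipy, OpenCV 4.12 (cv2) and the standard library are available. Lean on these libraries where they do the work, as an engineer would, in place of code of your own. Each camera call takes 0.05 s, during which the arm holds its last target.

### The job

Pick up the white battery cassette and set it down flat on the grey charging dock with its long side facing the two brass pins, a centimetre or two short of the pins and of the red end stop. Then push it squarely back until it presses on both pins at once, and after that slide it along the pins until it presses on the end stop, so that it finally rests square against both pins and the stop. Press with a light, brief push of about 10 N and never more than 15 N on a pin or the stop, let go, and leave the saucer, torch, carabiner and magnifier where they are.

Things in the scene. Friction and masses are not known exactly. Their poses are not given: they have to be found in the camera images.
- cassette: White plastic cassette, 90 (x) x 130 (y) x 18 mm high, loose, 0.16-0.26 kg, vertical sides. Centred on top, a blue grip rib 12 mm thick (x), 50 long (y), 28 high (18 to 46 mm above the underside). Origin: centre of the underside; z up. A half turn makes no difference. Slides on the dock at 0.5 to 1 N, more if borne down on; a finger dragging across its side keeps it from turning square.
- dock: Grey dock fixed to the shelf, 160 (x) x 220 (y) mm, 12 mm thick. Origin: centre of its underside; deck top z = 12 mm; +x towards the pins, +y towards the end stop. Home (touching pins and stop) the cassette's origin is at x 5, y 20, z 12 mm in this frame, axes parallel or half a turn round. A good set-down point: x -15, y 0 mm, both pins then face its long side.
- pin_right: Upright rigid brass pin fixed on the dock, 16 mm diameter, 26 mm high above the deck. Origin: centre of its foot, at x = 58, y = -25, z = 12 mm in the dock's frame.
- pin_left: Same pin, at x = 58, y = +45, z = 12 mm in the dock's frame.
- end_stop: Red rigid block fixed on the dock, 30 (x) x 14 (y) x 26 mm high above the deck. Origin: centre of its foot, at x = 5, y = 92, z = 12 mm in the dock's frame; its face towards the cassette is at y = 85 mm.
- saucer: White ceramic saucer of coins, 110 mm across, 18 mm high, loose; bystander. Origin: centre of its underside.
- torch: Grey torch with a toggle switch, lying on its side, 155 mm long, 42 mm high, loose; bystander. Origin: on the shelf under its middle; x along it to the lens.
- carabiner: Steel carabiner lying flat, 84 x 50 x 10 mm, loose; bystander. Origin: underside, middle.
- magnifier: Folding plastic magnifier, black and red, 108 x 56 x 7 mm, loose; bystander. Origin: underside, near its middle.
Mind the look-alikes: they are no part of the job. There is more than one size of the cassette; the one meant has the size given above.

How it is judged (in metres and radians):
On the way, in this order (a step that is already met when the one before it is completed fails the run):
1. the cassette stands flat on the dock's deck, short of the pins (4 mm or more) and of the end stop (5 mm or more) (z of cassette in the frame of dock between 0.009 and 0.015 m and angle between cassette's own z axis and vertical below 0.04 rad and x of cassette in the frame of dock between -0.045 and 0.001 m and y of cassette in the frame of dock between -0.035 and 0.015 m and angle between the x axis of cassette and the x axis of dock, either way round below 0.25 rad), for 0.2 s.
2. the cassette presses on both pins at once, with over 2 N on each, for 0.3 s (z of cassette in the frame of dock between 0.009 and 0.015 m and angle between cassette's own z axis and vertical below 0.04 rad and contact force between cassette and pin_left above 2 N and contact force between cassette and pin_right above 2 N), for 0.3 s.
3. the cassette presses on the end stop with over 5 N for 0.3 s, still along the pins (gap under 4 mm) (z of cassette in the frame of dock between 0.009 and 0.015 m and angle between cassette's own z axis and vertical below 0.04 rad and x of cassette in the frame of dock between 0.001 and 0.009 m and contact force between cassette and end_stop above 5 N), for 0.3 s.
At the end, for the whole second after the job is handed in: The cassette lies flat on the dock's deck, released and at rest, its origin within 1.8 mm of the home place along each of the dock's x and y (touching both pins and the end stop) and square to the dock within 0.025 rad (z of cassette in the frame of dock between 0.009 and 0.015 m and angle between cassette's own z axis and vertical below 0.04 rad and x of cassette in the frame of dock between 0.0032 and 0.0068 m and y of cassette in the frame of dock between 0.0182 and 0.0218 m and angle between the x axis of cassette and the x axis of dock, either way round below 0.025 rad and linear speed of cassette below 0.01 m/s and contact force between the fingers and cassette below 0.1 N).
It fails at once if over 15 N between the cassette and a pin or the end stop (contact force between cassette and pin_left above 15 N or contact force between cassette and pin_right above 15 N or contact force between cassette and end_stop above 15 N).
It fails at once if a bystander moved by over 20 mm (distance of any of saucer, torch, carabiner, magnifier from where it was at the start of the episode above 0.02 m).
It also fails if it takes over 72 s, if anything falls off the work surface, if the arm or the gripper's body presses on something with over 40 N, if the wrist force passes 120 N, or if a joint passes its speed limit or range.

## Working session

There is one attempt and no reset: what is moved stays moved. The work goes in short steps, Python scripts to look and compute and a tool call to move; the robot and the scene stay as the last step left them, time stands still between calls to the robot, and variables do not carry over. Pictures are saved under pics/ and viewed, and the job is handed in when it is done.

Besides the shell and the picture viewer there is one more tool, called after "Call:" as name(argument=value, ...), one argument or row to a line, values as JSON. carry_out: Moves the arm, as the interface text tells. Its arguments: {"type":"object","properties":{"increments":{"type":"array"}},"required":["increments"]}

```bash
ls; mkdir -p pics; python3 - <<'E'
from station import status, optics, nets
import cv2
print(status.sense())
for n in ["scene","top","wrist"]:
    c=optics.camera(n); cv2.imwrite(f"pics/{n}0.png",c["frame"][:,:,::-1])
    print(n,c["mtx"].tolist(),c["D"],c["rvec"],c["tvec"])
    for t in ["cassette","dock","pin_left","end_stop"]:
        print(t,[(round(d["p"],2),[round(float(v)) for v in d["bbox"]]) for d in nets.cut_out(t,n)])
E
```

```text
pics
{'time': 0.0, 'joints': array([ 5.54455005e+01,  1.50970653e+01, -2.80392471e+00,  7.21597247e+01,
       -2.70366931e-03,  8.11023184e+01]), 'qd': array([-0.08963921,  0.11791757, -0.00020763,  0.00253489,  0.0363061 ,
        0.03204966]), 'tau': array([ 4.01848520e-03, -6.37613440e+01,  3.84566367e+01,  1.35232255e-02,
        3.39621511e-05,  1.75852131e-05]), 'eef_pos': array([0.22714211, 0.47295652, 0.1954401 ]), 'tcp_rot': array([ -96.34794443,   89.93922514, -122.00476082]), 'contact_force': array([ 0.55748564,  0.19783164, -0.2069935 ]), 'ft_torque': array([-0.04936017, -0.01751065, -0.05752324]), 'grip_width': 0.08546009071936629}
scene [[348.35809788332523, 0.0, 252.7307533659137], [0.0, 348.35809788332523, 187.4059519068409], [0.0, 0.0, 1.0]] [0.03509848 0.         0.         0.         0.        ] [ 0.97155617  2.60474166 -0.85048829] [ 0.41783225 -0.26562449  1.29967487]
cassette [(0.93, [358, 194, 28, 30]), (0.72, [318, 219, 49, 48]), (0.65, [389, 268, 72, 71])]
dock [(0.64, [230, 184, 76, 68])]
pin_left [(0.22, [231, 183, 80, 69])]
end_stop [(0.73, [211, 180, 7, 9])]
top [[380.1059046334684, 0.0, 255.27113263338632], [0.0, 380.1059046334684, 195.12210804413542], [0.0, 0.0, 1.0]] [-0.07350295  0.          0.          0.          0.        ] [ 2.17220188 -2.20678867  0.06220924] [-0.02058068  0.54599903  1.09899429]
cassette [(0.86, [177, 278, 30, 42]), (0.82, [180, 220, 52, 47]), (0.67, [106, 235, 74, 65])]
dock [(0.59, [275, 191, 77, 57])]
pin_left []
end_stop [(0.53, [246, 185, 6, 10])]
wrist [[320.69849817793715, 0.0, 255.1020110906344], [0.0, 320.69849817793715, 187.72715399483917], [0.0, 0.0, 1.0]] [-0.00354163  0.          0.          0.          0.        ] [-2.42428751 -1.52422039 -0.24550736] [-0.52622553 -0.04032897  0.37843329]
cassette [(0.83, [89, 288, 53, 48]), (0.78, [179, 360, 34, 19]), (0.63, [286, 312, 137, 93])]
dock []
pin_left []
end_stop []
```

View pics/scene0.png

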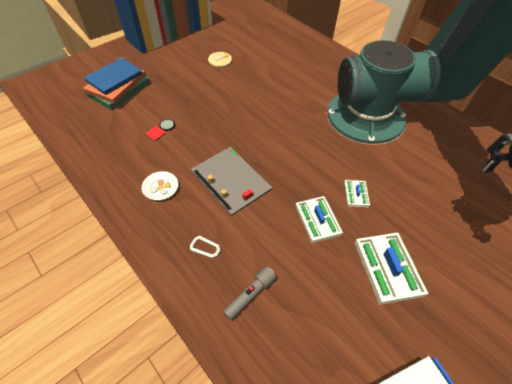

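View pics/top0.png

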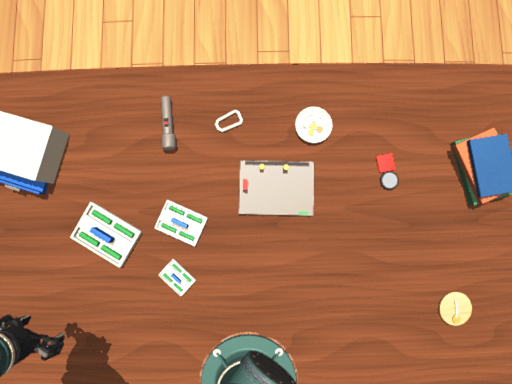

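View pics/wrist0.png

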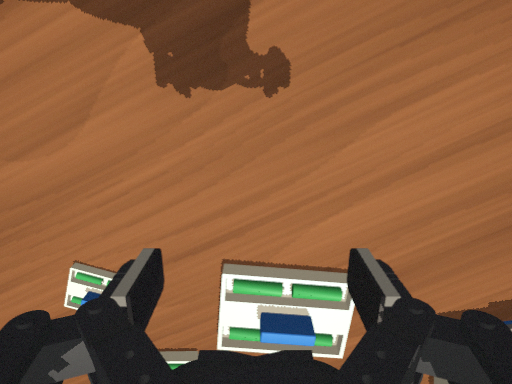

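The scene picture shows three cassettes: (390,268) large, (319,219) middle and (358,194) small. The dock is at (231,181), with a red stop and two brass pins. I'll measure the sizes next.

```bash
cat > h.py <<'E'
from station import status, optics, nets, order
import cv2, numpy as np
def ray(c,px):
    R=cv2.Rodrigues(np.array(c["rvec"],float))[0]; t=np.array(c["tvec"],float).ravel()
    u=cv2.undistortPoints(np.array(px,float).reshape(-1,1,2),np.array(c["mtx"]),np.array(c["D"],float)).reshape(-1,2)
    d=np.c_[u,np.ones(len(u))]@R; return -R.T@t,d
def onz(c,px,z):
    o,d=ray(c,px); s=(z-o[2])/d[:,2]; return o+d*s[:,None]
def proj(c,P):
    return cv2.projectPoints(np.array(P,float).reshape(-1,1,3),np.array(c["rvec"],float),np.array(c["tvec"],float),np.array(c["mtx"]),np.array(c["D"],float))[0].reshape(-1,2)
def tri(c1,p1,c2,p2):
    o1,d1=ray(c1,p1);o2,d2=ray(c2,p2);d1=d1[0]/np.linalg.norm(d1[0]);d2=d2[0]/np.linalg.norm(d2[0])
    s=np.linalg.lstsq(np.c_[d1,-d2],o2-o1,rcond=None)[0]
    a=o1+s[0]*d1;b=o2+s[1]*d2
    return (a+b)/2,np.linalg.norm(a-b)
def crop(c,name,x0,y0,w,h,k):
    im=c["frame"][y0:y0+h,x0:x0+w,::-1]; cv2.imwrite(f"pics/{name}.png",cv2.resize(im,None,fx=k,fy=k,interpolation=cv2.INTER_CUBIC))
E
python3 - <<'E'
from h import *
for n in ["top","scene"]:
    c=optics.camera(n)
    for t in ["cassette","dock","saucer","torch","carabiner","magnifier","end_stop"]:
        for d in nets.cut_out(t,n):
            m=d["pixels"].astype(np.uint8)
            cn=max(cv2.findContours(m,0,1)[0],key=len)
            W=onz(c,cn.reshape(-1,2),0.018 if t=="cassette" else 0.012)
            r=cv2.minAreaRect((W[:,:2]*1000).astype(np.float32))
            print(n,t,round(d["p"],2),np.round(d["bbox"]),"ctr",np.round(r[0]),"size",np.round(r[1]),"ang",round(r[2],1))
    if n=="top": crop(c,"top_c",50,140,280,210,2.8)
    else: crop(c,"scene_c",180,130,260,190,3)
E
```

```text
top cassette 0.86 [177. 277.  28.  35.] ctr [313. 204.] size [85. 64.] ang 44.9
top cassette 0.64 [180. 221.  51.  48.] ctr [468. 189.] size [136.  90.] ang 64.4
top cassette 0.62 [105. 234.  72.  60.] ctr [439. 415.] size [183. 128.] ang 59.4
top dock 0.9 [276. 190.  76.  58.] ctr [567. -91.] size [218. 160.] ang 88.6
top saucer 0.85 [313. 126.  37.  35.] ctr [ 756. -206.] size [104. 104.] ang 44.1
top torch 0.9 [167. 122.  18.  54.] ctr [769. 229.] size [164.  46.] ang 1.8
top carabiner 0.51 [230. 119.  27.  21.] ctr [768.  48.] size [49. 82.] ang 26.0
top magnifier 0.95 [388. 174.  23.  34.] ctr [ 610. -422.] size [107.  56.] ang 11.8
top end_stop 0.39 [245. 185.   6.   8.] ctr [576.   1.] size [12. 22.] ang 70.8
top end_stop 0.37 [275. 190.  80.  54.] ctr [567. -89.] size [221. 160.] ang 88.6
scene cassette 0.87 [358. 192.  25.  33.] ctr [318. 209.] size [96. 64.] ang 46.8
scene cassette 0.84 [317. 221.  49.  45.] ctr [476. 192.] size [138.  96.] ang 65.2
scene cassette 0.64 [388. 267.  74.  71.] ctr [442. 414.] size [186. 135.] ang 59.4
scene dock 0.78 [231. 183.  81.  65.] ctr [573. -90.] size [225. 161.] ang 87.6
scene saucer 0.73 [159. 185.  34.  30.] ctr [ 754. -210.] size [104. 107.] ang 49.4
scene saucer 0.73 [316. 220.  47.  45.] ctr [472. 190.] size [139.  97.] ang 64.9
scene torch 0.87 [250. 294.  51.  52.] ctr [766. 227.] size [164.  39.] ang 5.1
scene carabiner 0.48 [205. 248.  34.  25.] ctr [774.  50.] size [48. 82.] ang 25.7
scene magnifier 0.62 [159. 130.  31.  19.] ctr [ 616. -416.] size [114.  63.] ang 12.9
scene magnifier 0.38 [210. 179.   2.   7.] ctr [ 622. -129.] size [32. 13.] ang 53.1
scene end_stop 0.41 [248. 193.  13.  11.] ctr [572.  -8.] size [34. 31.] ang 49.4
```

View pics/top_c.png

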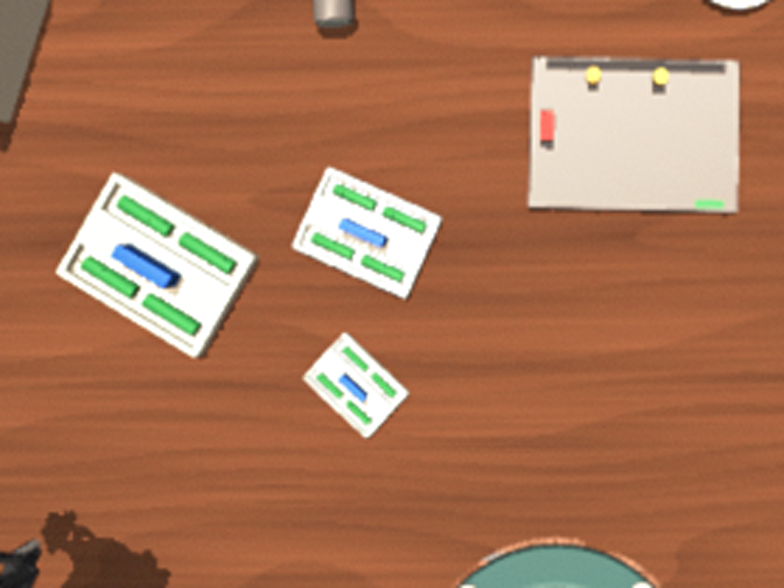

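View pics/scene_c.png

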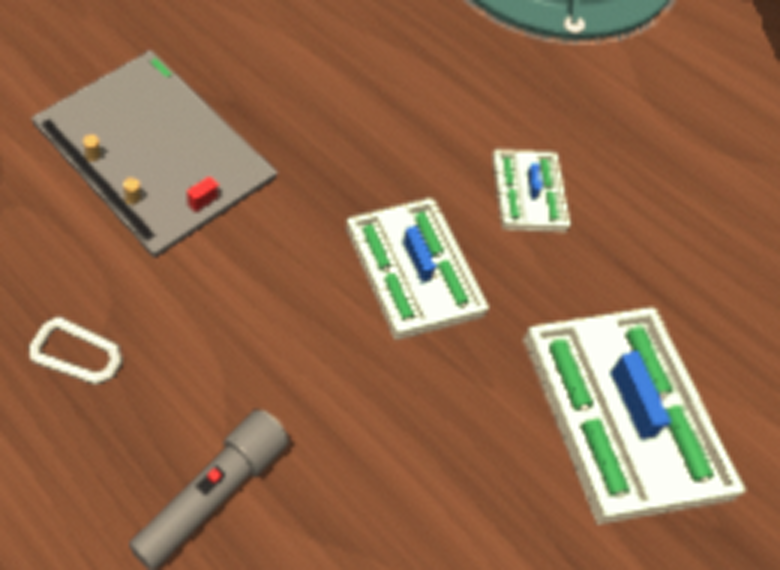

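The middle cassette, at scene (319,219) / top (180,221), measures about 90 x 135 mm, so it fits the description. The large one is about 183x128 and the small one about 85x64. Its blue rib lies along the long side. Next I'll refine the poses with a model fit.

```bash
cat > fit.py <<'E'
from h import *
from scipy.optimize import least_squares
def box(w,l,z): return np.array([[-w/2,-l/2,z],[w/2,-l/2,z],[w/2,l/2,z],[-w/2,l/2,z]])
def T(p,P):
    c,s=np.cos(p[2]),np.sin(p[2]); R=np.array([[c,-s,0],[s,c,0],[0,0,1]]); return P@R.T+np.array([p[0],p[1],0])
def fitmask(views,w,l,z0,z1,p0,free_z=False):
    # fit silhouette (hull of prism) to mask contour: distance contour->hull edges
    def res(p):
        dz=p[3] if free_z else 0
        P=np.r_[T(p,box(w,l,z0+dz)),T(p,box(w,l,z1+dz))]; out=[]
        for c,cn in views:
            h=cv2.convexHull(proj(c,P).astype(np.float32))
            out+= [cv2.pointPolygonTest(h,(float(a),float(b)),True) for a,b in cn]
        return np.array(out)
    p0=list(p0)+([0] if free_z else [])
    return least_squares(res,p0,loss="soft_l1",f_scale=0.7,x_scale=[.01,.01,.02]+([.01] if free_z else []),diff_step=1e-3)
def contour(m):
    m=m.astype(np.uint8); cn=max(cv2.findContours(m,0,cv2.CHAIN_APPROX_NONE)[0],key=cv2.contourArea)
    return cv2.convexHull(cn).reshape(-1,2) if 0 else cn.reshape(-1,2)
E
python3 - <<'E'
from fit import *
cs={n:optics.camera(n) for n in ["top","scene"]}
def pick(t,n,px):
    for d in nets.cut_out(t,n):
        if np.hypot(d["bbox"][0]-px[0],d["bbox"][1]-px[1])<12: return contour(d["pixels"])
for t,px,w,l,z0,z1,p0 in [("cassette",{"top":(180,221),"scene":(318,220)},.09,.13,0,.018,(.468,.189,np.radians(-25))),("dock",{"top":(276,190),"scene":(231,182)},.16,.22,0,.012,(.567,-.091,np.radians(-1.4)))]:
    for vs in (["top"],["scene"],["top","scene"]):
        v=[(cs[n],pick(t,n,px[n])) for n in vs]
        if any(x[1] is None for x in v): print(t,vs,"missed"); continue
        r=fitmask(v,w,l,z0,z1,p0); print(t,vs,np.round(r.x[:2]*1000,1),round(np.degrees(r.x[2]),2),"rms",np.sqrt(np.mean(r.fun**2)).round(2))
        if len(vs)==2:
            r=fitmask(v,w,l,z0,z1,p0,True); print(' freez',np.round(r.x[:2]*1000,1),round(np.degrees(r.x[2]),2),"dz mm",round(r.x[3]*1000,1))
from scipy.spatial.transform import Rotation as Ro
s=status.sense(); R=Ro.from_euler("xyz",s["tcp_rot"],degrees=True).as_matrix(); print("tool axes\n",R.round(3))
c=optics.camera("wrist"); Rc=cv2.Rodrigues(np.array(c["rvec"]))[0]; o=-Rc.T@c["tvec"]
print("cam in tool",(R.T@(o-s["eef_pos"])).round(4),"axes in tool\n",(R.T@Rc.T).round(3))
for n in cs: print(n,(-cv2.Rodrigues(np.array(cs[n]["rvec"]))[0].T@cs[n]["tvec"]).round(3))
E
```

```text
cassette ['top'] [468.3 191.6] -24.82 rms 0.89
cassette ['scene'] [471.2 189.7] -25.2 rms 0.47
cassette ['top', 'scene'] [470.2 190.4] -25.17 rms 0.84
 freez [469.4 190.3] -25.25 dz mm -2.4
dock ['top'] [566.7 -91.6] -2.13 rms 0.72
dock ['scene'] [569.4 -92.5] -2.72 rms 0.64
dock ['top', 'scene'] [567.6 -91.9] -2.31 rms 0.77
 freez [567.1 -92.9] -2.34 dz mm -4.8
tool axes
 [[ 0.     0.433  0.901]
 [-0.     0.901 -0.433]
 [-1.    -0.     0.   ]]
cam in tool [-0.177   0.0007 -0.0796] axes in tool
 [[-0.001 -0.312  0.95 ]
 [ 1.    -0.001  0.001]
 [ 0.     0.95   0.312]]
top [ 0.479 -0.032  1.13 ]
scene [0.974 0.458 0.88 ]
```

Call:
carry_out(
  increments=[
    {"tx": 24.3, "ty": -28.3, "tz": -7.5, "az": -89.5, "hand": -1},
    {"tx": 24.3, "ty": -28.3, "tz": -7.5, "az": -89.5, "hand": -1},
    {"tx": 24.3, "ty": -28.3, "tz": -7.5, "az": -89.5, "hand": -1},
    {"tx": 24.3, "ty": -28.3, "tz": -7.5, "az": -89.5, "hand": -1},
    {"tx": 24.3, "ty": -28.3, "tz": -7.5, "az": -89.5, "hand": -1},
    {"tx": 24.3, "ty": -28.3, "tz": -7.5, "az": -89.5, "hand": -1},
    {"tx": 24.3, "ty": -28.3, "tz": -7.5, "az": -89.5, "hand": -1},
    {"tx": 24.3, "ty": -28.3, "tz": -7.5, "az": -89.5, "hand": -1},
    {"tx": 24.3, "ty": -28.3, "tz": -7.5, "az": -89.5, "hand": -1},
    {"tx": 24.3, "ty": -28.3, "tz": -7.5, "az": -89.5, "hand": -1},
    {"tx": 24.3, "ty": -28.3, "tz": -7.5, "az": -89.5, "hand": -1},
    {"tx": 24.3, "ty": -28.3, "tz": -7.5, "az": -89.5, "hand": -1},
    {"tx": 24.3, "ty": -28.3, "tz": -7.5, "az": -89.5, "hand": -1},
    {"tx": 24.3, "ty": -28.3, "tz": -7.5, "az": -89.5, "hand": -1},
    {"tx": 24.3, "ty": -28.3, "tz": -7.5, "az": -89.5, "hand": -1},
    {"tx": 24.3, "ty": -28.3, "tz": -7.5, "az": -89.5, "hand": -1},
  ],
)

```text
$.increments[0]: bad value
```

```bash
python3 - <<'E'
from fit import *
print(status.sense()["eef_pos"],status.sense()["tcp_rot"],status.sense()["time"])
c=optics.camera("wrist"); im=c["frame"][:,:,::-1].copy()
for d in nets.cut_out("cassette","wrist"): print(round(d["p"],2),np.round(d["bbox"]))
p=(.4695,.1905,np.radians(-25.2))
for z in (0.018,):
    cv2.polylines(im,[proj(c,T(p,box(.09,.13,z))).astype(int)],True,(0,0,255),1)
cv2.polylines(im,[proj(c,T(p,box(.012,.05,.046))).astype(int)],True,(0,255,255),1)
cv2.imwrite("pics/w1.png",im)
E
```

```text
[0.22733691 0.47323569 0.19587516] [-30.44090068  89.99891149 -56.09861697] 2.1
0.9 [180. 364.  37.  19.]
0.74 [ 89. 286.  50.  43.]
0.59 [287. 312. 135.  94.]
```

View pics/w1.png

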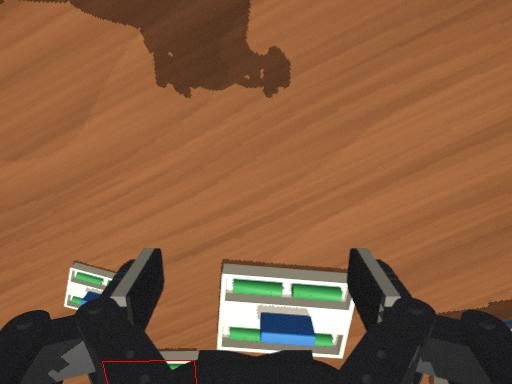

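The move was refused and the arm has not moved. The picture still shows the start view. I'll send all the keys this time.

Call:
carry_out(
  increments=[
    {"tx": 3, "ty": -3.5, "tz": 0, "ax": 0, "ay": 0, "az": -7, "hand": -1},
    {"tx": 6, "ty": -7, "tz": -1, "ax": 0, "ay": 0, "az": -14, "hand": -1},
    {"tx": 9, "ty": -10.5, "tz": -2, "ax": 0, "ay": 0, "az": -21, "hand": -1},
    {"tx": 12, "ty": -14, "tz": -3, "ax": 0, "ay": 0, "az": -28, "hand": -1},
    {"tx": 15, "ty": -17.5, "tz": -4, "ax": 0, "ay": 0, "az": -35, "hand": -1},
    {"tx": 18, "ty": -21, "tz": -5, "ax": 0, "ay": 0, "az": -42, "hand": -1},
    {"tx": 21, "ty": -24.5, "tz": -6, "ax": 0, "ay": 0, "az": -49, "hand": -1},
    {"tx": 24.3, "ty": -28.3, "tz": -7.5, "ax": 0, "ay": 0, "az": -56, "hand": -1},
    {"tx": 24.3, "ty": -28.3, "tz": -7.5, "ax": 0, "ay": 0, "az": -63, "hand": -1},
    {"tx": 24.3, "ty": -28.3, "tz": -7.5, "ax": 0, "ay": 0, "az": -70, "hand": -1},
    {"tx": 24.3, "ty": -28.3, "tz": -7.5, "ax": 0, "ay": 0, "az": -77, "hand": -1},
    {"tx": 24.3, "ty": -28.3, "tz": -7.5, "ax": 0, "ay": 0, "az": -84, "hand": -1},
    {"tx": 24.3, "ty": -28.3, "tz": -7.5, "ax": 0, "ay": 0, "az": -89.5, "hand": -1},
    {"tx": 24.3, "ty": -28.3, "tz": -7.5, "ax": 0, "ay": 0, "az": -89.5, "hand": -1},
    {"tx": 24.3, "ty": -28.3, "tz": -7.5, "ax": 0, "ay": 0, "az": -89.5, "hand": -1},
  ],
)

```text
time: 3.45
eef_pos: [0.4703, 0.1902, 0.1209]
tcp_rot: [-71.0, 90.0, 174.1]
contact_force: [0.3, 0.1, -1.2]
grip_width: 0.0854
```

```bash
cat > w.py <<'E'
import sys
from fit import *
from scipy.spatial.transform import Rotation as Ro
def st():
    s=status.sense(); R=Ro.from_euler("xyz",s["tcp_rot"],degrees=True).as_matrix()
    print("t",round(s["time"],2),"tcp mm",(s["eef_pos"]*1000).round(1),"yaw y",round(np.degrees(np.arctan2(R[1,1],R[0,1])),2),"tilt",R[:,0].round(4),"F",s["contact_force"].round(2),"grip",round(s["grip_width"]*1000,1),"j6",s["joints"][5].round(1))
    return s
E
python3 - <<'E'
from w import *
st()
c=optics.camera("wrist"); im=c["frame"][:,:,::-1].copy()
for d in nets.cut_out("cassette","wrist"): print(round(d["p"],2),np.round(d["bbox"]))
p=(.4695,.1905,np.radians(-25.2))
cv2.polylines(im,[proj(c,T(p,box(.09,.13,.018))).astype(int)],True,(0,0,255),1)
cv2.polylines(im,[proj(c,T(p,box(.012,.05,.046))).astype(int)],True,(0,255,255),1)
cv2.imwrite("pics/w1.png",im)
E
```

```text
t 3.45 tcp mm [470.3 190.2 120.9] yaw y -24.98 tilt [-0.  0. -1.] F [ 0.34  0.13 -1.17] grip 85.4 j6 127.8
0.96 [102. 222.  85. 101.]
0.77 [ 89.  32. 170.  63.]
0.67 [254. 171. 104. 145.]
```

View pics/w1.png

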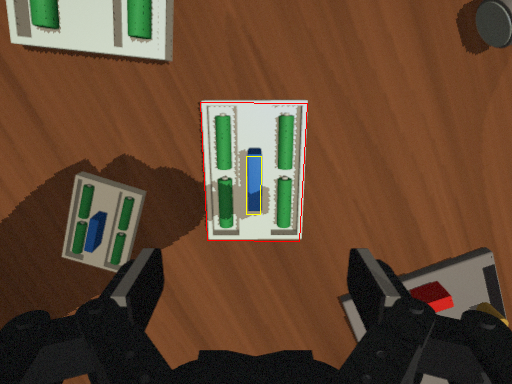

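The middle cassette at wrist (254,171) matches the projected 90x130 outline within about 2 px, and the rib is at (254,185). Both agree with the two-view fit. I'll descend and grip.

Call:
carry_out(
  increments=[
    {"tx": 0, "ty": 0, "tz": -3, "ax": 0, "ay": 0, "az": 0, "hand": -1},
    {"tx": 0, "ty": 0, "tz": -6, "ax": 0, "ay": 0, "az": 0, "hand": -1},
    {"tx": 0, "ty": 0, "tz": -8, "ax": 0, "ay": 0, "az": 0, "hand": -1},
    {"tx": 0, "ty": 0, "tz": -9, "ax": 0, "ay": 0, "az": 0, "hand": -1},
    {"tx": 0, "ty": 0, "tz": -9.8, "ax": 0, "ay": 0, "az": 0, "hand": -1},
    {"tx": 0, "ty": 0, "tz": -9.8, "ax": 0, "ay": 0, "az": 0, "hand": -1},
    {"tx": 0, "ty": 0, "tz": -9.8, "ax": 0, "ay": 0, "az": 0, "hand": 1},
    {"tx": 0, "ty": 0, "tz": -9.8, "ax": 0, "ay": 0, "az": 0, "hand": 1},
    {"tx": 0, "ty": 0, "tz": -9.8, "ax": 0, "ay": 0, "az": 0, "hand": 1},
    {"tx": 0, "ty": 0, "tz": -9.8, "ax": 0, "ay": 0, "az": 0, "hand": 1},
    {"tx": 0, "ty": 0, "tz": -9.8, "ax": 0, "ay": 0, "az": 0, "hand": 1},
    {"tx": 0, "ty": 0, "tz": -9.8, "ax": 0, "ay": 0, "az": 0, "hand": 1},
    {"tx": 0, "ty": 0, "tz": -9.8, "ax": 0, "ay": 0, "az": 0, "hand": 1},
    {"tx": 0, "ty": 0, "tz": -9.8, "ax": 0, "ay": 0, "az": 0, "hand": 1},
    {"tx": 0, "ty": 0, "tz": -9.8, "ax": 0, "ay": 0, "az": 0, "hand": 1},
    {"tx": 0, "ty": 0, "tz": -9.8, "ax": 0, "ay": 0, "az": 0, "hand": 1},
  ],
)

```text
time: 4.88
eef_pos: [0.4703, 0.1902, 0.0229]
tcp_rot: [-2.4, 90.0, -117.6]
contact_force: [0.3, 0.1, -0.2]
grip_width: 0.0003
```

```bash
python3 - <<'E'
from w import *
st()
c=optics.camera("wrist"); im=c["frame"][:,:,::-1].copy(); cv2.imwrite("pics/w2.png",im)
c=optics.camera("scene"); crop(c,"s2",250,150,160,120,4)
c=optics.camera("top"); crop(c,"t2",130,170,110,120,4)
E
```

```text
t 4.88 tcp mm [470.3 190.2  22.9] yaw y -25.16 tilt [-0. -0. -1.] F [ 0.26  0.05 -0.2 ] grip 0.3 j6 128.0
```

View pics/w2.png

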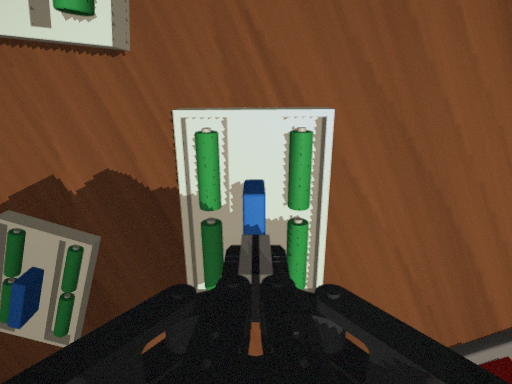

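View pics/s2.png

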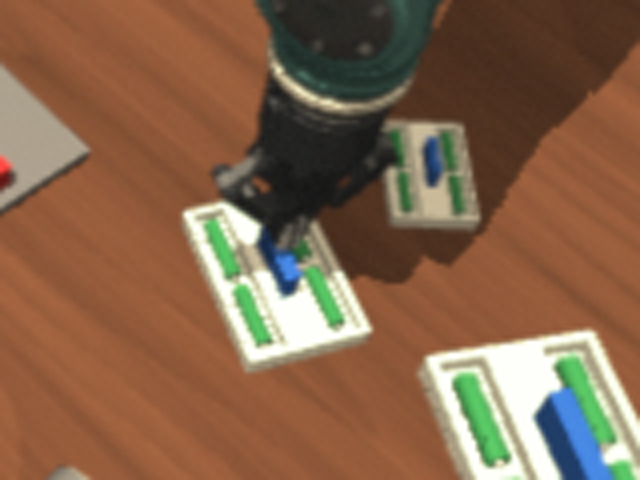

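```bash
python3 - <<'E'
from w import *
s=st(); P=s["eef_pos"]
for n in ["wrist","scene","top"]:
    c=optics.camera(n); im=c["frame"][:,:,::-1].copy()
    k=5 if n!="wrist" else 2
    pts=[P+[0,0,z] for z in (0,.019,.038)]
    q=proj(c,pts); print(n,q.round(1))
    x0,y0=max(int(q[0,0]-50),0),max(int(q[0,1]-40),0)
    if n=="wrist": x0,y0=130,120
    w,h=(110,90) if n!="wrist" else (250,250)
    big=cv2.resize(im[y0:y0+h,x0:x0+w],None,fx=k,fy=k,interpolation=cv2.INTER_CUBIC)
    for (u,v),col in zip(q,[(0,0,255),(0,255,255),(255,0,255)]): cv2.drawMarker(big,(int((u-x0+.5)*k),int((v-y0+.5)*k)),col,1,12,1)
    for poly,col in ((box(.09,.13,.018),(0,0,255)),(box(.012,.05,.046),(0,255,255))):
        g=(proj(c,T((.4695,.1905,np.radians(-25.2)),poly))-[x0,y0]+.5)*k
        cv2.polylines(big,[g.astype(int)],True,col,1)
    cv2.imwrite(f"pics/p_{n}.png",big)
E
```

```text
t 5.03 tcp mm [470.3 190.2  22.8] yaw y -25.15 tilt [-1.e-04 -0.e+00 -1.e+00] F [ 0.32 -0.89 -0.68] grip 0.2 j6 128.0
wrist [[254.5 223.9]
 [254.4 238.4]
 [254.4 256.2]]
scene [[318.3 216. ]
 [319.4 212.5]
 [320.5 208.9]]
top [[180.4 221.9]
 [179.1 222. ]
 [177.7 222.1]]
```

View pics/p_scene.png

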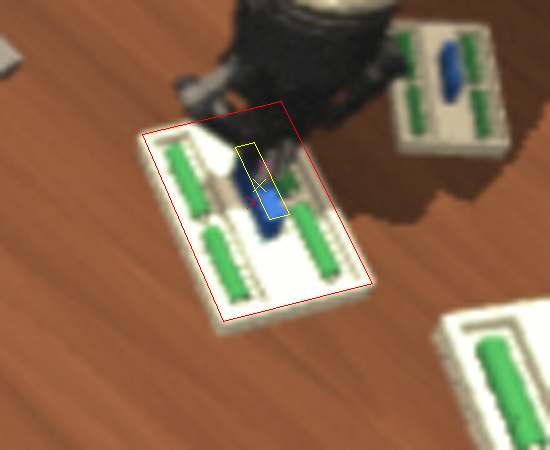

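View pics/p_wrist.png

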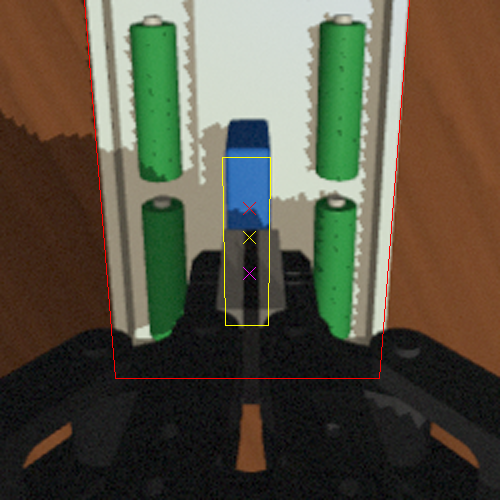

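View pics/p_top.png

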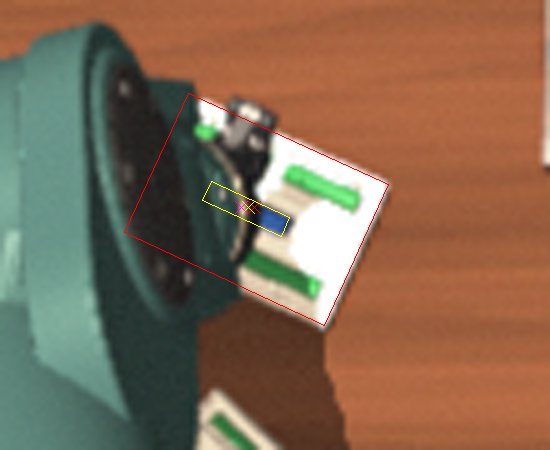

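The fingers shut on nothing: the opening reads 0 with no contact. The wrist picture (pads at about (254,235–270)) suggests the real tips sit some 30 mm behind the reported TCP, above the rib. I'll check by lowering the shut fingers gently onto the top of the rib.

Call:
carry_out(
  increments=[
    {"tx": 0, "ty": 0, "tz": -0.3, "ax": 0, "ay": 0, "az": 0, "hand": 1},
    {"tx": 0, "ty": 0, "tz": -0.5, "ax": 0, "ay": 0, "az": 0, "hand": 1},
    {"tx": 0, "ty": 0, "tz": -0.5, "ax": 0, "ay": 0, "az": 0, "hand": 1},
  ],
)

```text
time: 5.43
eef_pos: [0.47, 0.1902, 0.0174]
tcp_rot: [-53.1, 90.0, -168.3]
contact_force: [-0.6, 0.2, -0.7]
grip_width: 0.0005
```

Call:
carry_out(
  increments=[
    {"tx": 0, "ty": 0, "tz": -0.1, "ax": 0, "ay": 0, "az": 0, "hand": 1},
    {"tx": 0, "ty": 0, "tz": -0.2, "ax": 0, "ay": 0, "az": 0, "hand": 1},
    {"tx": 0, "ty": 0, "tz": -0.2, "ax": 0, "ay": 0, "az": 0, "hand": 1},
  ],
)

```text
time: 5.68
eef_pos: [0.4703, 0.1902, 0.0157]
tcp_rot: [-57.2, 90.0, -172.3]
contact_force: [0.2, 0.0, 0.0]
grip_width: 0.0
```

Call:
carry_out(
  increments=[
    {"tx": 0, "ty": 0, "tz": -0.1, "ax": 0, "ay": 0, "az": 0, "hand": 1},
    {"tx": 0, "ty": 0, "tz": -0.2, "ax": 0, "ay": 0, "az": 0, "hand": 1},
    {"tx": 0, "ty": 0, "tz": -0.2, "ax": 0, "ay": 0, "az": 0, "hand": 1},
  ],
)

```text
time: 5.93
eef_pos: [0.4703, 0.1902, 0.0137]
tcp_rot: [-45.5, 90.0, -160.7]
contact_force: [0.5, 0.7, 0.4]
grip_width: -0.0
```

Call:
carry_out(
  increments=[
    {"tx": 0, "ty": 0, "tz": -0.1, "ax": 0, "ay": 0, "az": 0, "hand": 1},
    {"tx": 0, "ty": 0, "tz": -0.15, "ax": 0, "ay": 0, "az": 0, "hand": 1},
    {"tx": 0, "ty": 0, "tz": -0.15, "ax": 0, "ay": 0, "az": 0, "hand": 1},
  ],
)

```text
time: 6.18
eef_pos: [0.4703, 0.1902, 0.0123]
tcp_rot: [-68.2, 90.0, 176.6]
contact_force: [-0.8, 1.1, -0.5]
grip_width: -0.0001
```

```bash
python3 - <<'E'
from w import *
s=st(); c=optics.camera("wrist"); crop(c,"w3",130,120,250,250,2)
E
```

```text
t 6.18 tcp mm [470.3 190.2  12.3] yaw y -25.16 tilt [-1.e-04  0.e+00 -1.e+00] F [-0.76  1.08 -0.48] grip -0.1 j6 128.0
```

View pics/w3.png

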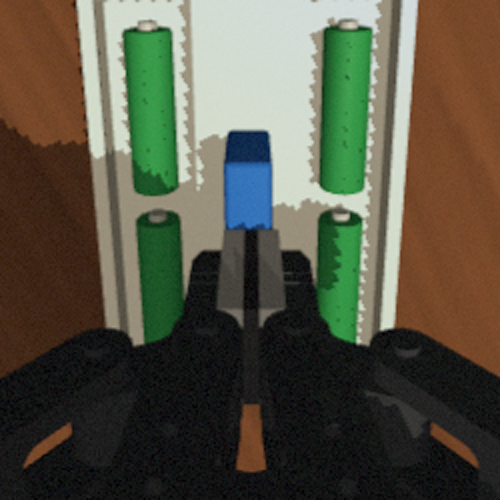

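Call:
carry_out(
  increments=[
    {"tx": 0, "ty": 0, "tz": -0.1, "ax": 0, "ay": 0, "az": 0, "hand": 1},
    {"tx": 0, "ty": 0, "tz": -0.1, "ax": 0, "ay": 0, "az": 0, "hand": 1},
  ],
)

```text
time: 6.4
eef_pos: [0.4703, 0.1902, 0.0113]
tcp_rot: [-52.3, 90.0, -167.4]
contact_force: [-0.3, 0.5, -0.2]
grip_width: 0.0
```

Call:
carry_out(
  increments=[
    {"tx": 0, "ty": 0, "tz": -0.1, "ax": 0, "ay": 0, "az": 0, "hand": 1},
    {"tx": 0, "ty": 0, "tz": -0.1, "ax": 0, "ay": 0, "az": 0, "hand": 1},
  ],
)

```text
time: 6.57
eef_pos: [0.4704, 0.1902, 0.0106]
tcp_rot: [128.8, 90.0, 13.6]
contact_force: [-1.2, 0.6, 4.3]
grip_width: 0.0002
```

Call:
carry_out(
  increments=[
    {"tx": 0, "ty": 0, "tz": -0.1, "ax": 0, "ay": 0, "az": 0, "hand": 1},
    {"tx": 0, "ty": 0, "tz": -0.1, "ax": 0, "ay": 0, "az": 0, "hand": 1},
  ],
)

```text
time: 6.73
eef_pos: [0.4705, 0.1902, 0.0105]
tcp_rot: [118.9, 89.9, 3.8]
contact_force: [-5.9, -1.3, 23.7]
grip_width: -0.0002
```

Contact came at TCP reading z 10.8 mm, so the tips really sit about 35 mm behind the reported TCP. The stiffness is about 20 N/mm. I'll lift, half open, go lower and grip.

Call:
carry_out(
  increments=[
    {"tx": 0, "ty": 0, "tz": 1, "ax": 0, "ay": 0, "az": 0, "hand": 1},
    {"tx": 0, "ty": 0, "tz": 1, "ax": 0, "ay": 0, "az": 0, "hand": 0.1},
    {"tx": 0, "ty": 0, "tz": 1, "ax": 0, "ay": 0, "az": 0, "hand": 0.1},
    {"tx": 0, "ty": 0, "tz": 1, "ax": 0, "ay": 0, "az": 0, "hand": 0.1},
    {"tx": 0, "ty": 0, "tz": 1, "ax": 0, "ay": 0, "az": 0, "hand": 0.1},
    {"tx": 0, "ty": 0, "tz": 1, "ax": 0, "ay": 0, "az": 0, "hand": 0.1},
    {"tx": 0, "ty": 0, "tz": 0, "ax": 0, "ay": 0, "az": 0, "hand": 0.1},
    {"tx": 0, "ty": 0, "tz": -1, "ax": 0, "ay": 0, "az": 0, "hand": 0.1},
    {"tx": 0, "ty": 0, "tz": -1.5, "ax": 0, "ay": 0, "az": 0, "hand": 0.1},
    {"tx": 0, "ty": 0, "tz": -1.8, "ax": 0, "ay": 0, "az": 0, "hand": 0.1},
    {"tx": 0, "ty": 0, "tz": -2.0, "ax": 0, "ay": 0, "az": 0, "hand": 0.1},
    {"tx": 0, "ty": 0, "tz": -2.0, "ax": 0, "ay": 0, "az": 0, "hand": 0.1},
  ],
)

```text
time: 7.73
eef_pos: [0.4702, 0.1902, -0.0108]
tcp_rot: [-53.3, 90.0, -168.5]
contact_force: [-0.3, -0.9, 0.8]
grip_width: 0.0385
```

```bash
python3 - <<'E'
from w import *
s=st(); c=optics.camera("wrist"); crop(c,"w4",130,120,250,250,2)
E
```

```text
t 7.73 tcp mm [470.2 190.2 -10.8] yaw y -25.16 tilt [-4.e-04 -1.e-04 -1.e+00] F [-0.3  -0.92  0.82] grip 38.5 j6 128.0
```

View pics/w4.png

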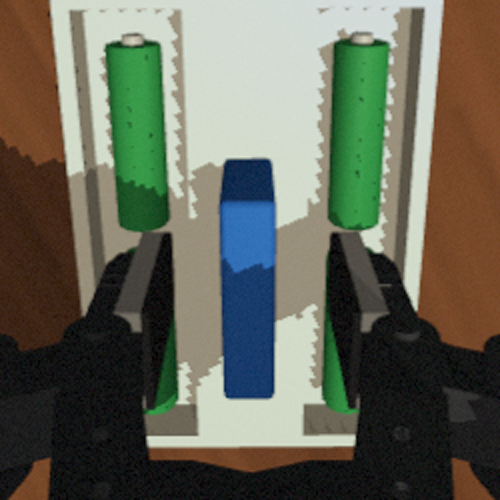

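The pads straddle the rib at (254,260). Now closing.

Call:
carry_out(
  increments=[
    {"tx": 0, "ty": 0, "tz": 0, "ax": 0, "ay": 0, "az": 0, "hand": 1},
    {"tx": 0, "ty": 0, "tz": 0, "ax": 0, "ay": 0, "az": 0, "hand": 1},
    {"tx": 0, "ty": 0, "tz": 0, "ax": 0, "ay": 0, "az": 0, "hand": 1},
    {"tx": 0, "ty": 0, "tz": 0, "ax": 0, "ay": 0, "az": 0, "hand": 1},
    {"tx": 0, "ty": 0, "tz": 0, "ax": 0, "ay": 0, "az": 0, "hand": 1},
    {"tx": 0, "ty": 0, "tz": 0, "ax": 0, "ay": 0, "az": 0, "hand": 1},
  ],
)

```text
time: 8.28
eef_pos: [0.4706, 0.1903, -0.0101]
tcp_rot: [126.7, 90.0, 11.6]
contact_force: [-1.0, -0.0, 6.2]
grip_width: 0.0108
```

Call:
carry_out(
  increments=[
    {"tx": 0, "ty": 0, "tz": 1.5, "ax": 0, "ay": 0, "az": 0, "hand": 1},
    {"tx": 0, "ty": 0, "tz": 4, "ax": 0, "ay": 0, "az": 0, "hand": 1},
    {"tx": 0, "ty": 0, "tz": 7, "ax": 0, "ay": 0, "az": 0, "hand": 1},
    {"tx": 1, "ty": -3, "tz": 9, "ax": 0, "ay": 0, "az": 4, "hand": 1},
    {"tx": 2, "ty": -6, "tz": 9, "ax": 0, "ay": 0, "az": 8, "hand": 1},
    {"tx": 3, "ty": -9, "tz": 9, "ax": 0, "ay": 0, "az": 12, "hand": 1},
    {"tx": 4, "ty": -12, "tz": 9, "ax": 0, "ay": 0, "az": 16, "hand": 1},
    {"tx": 5, "ty": -15, "tz": 9, "ax": 0, "ay": 0, "az": 20, "hand": 1},
    {"tx": 6, "ty": -18, "tz": 9, "ax": 0, "ay": 0, "az": 22.8, "hand": 1},
    {"tx": 7, "ty": -21, "tz": 9, "ax": 0, "ay": 0, "az": 22.8, "hand": 1},
    {"tx": 7.5, "ty": -23.5, "tz": 9, "ax": 0, "ay": 0, "az": 22.8, "hand": 1},
    {"tx": 8, "ty": -25.5, "tz": 9, "ax": 0, "ay": 0, "az": 22.8, "hand": 1},
    {"tx": 8.2, "ty": -27, "tz": 9, "ax": 0, "ay": 0, "az": 22.8, "hand": 1},
    {"tx": 8.2, "ty": -28.2, "tz": 9, "ax": 0, "ay": 0, "az": 22.8, "hand": 1},
    {"tx": 8.2, "ty": -28.2, "tz": 9, "ax": 0, "ay": 0, "az": 22.8, "hand": 1},
    {"tx": 8.2, "ty": -28.2, "tz": 9, "ax": 0, "ay": 0, "az": 22.8, "hand": 1},
  ],
)

```text
time: 9.62
eef_pos: [0.552, -0.0918, 0.0793]
tcp_rot: [-128.5, 90.0, 139.1]
contact_force: [-1.1, -0.0, -1.6]
grip_width: 0.0104
```

```bash
python3 - <<'E'
from w import *
s=st()
c=optics.camera("wrist"); im=c["frame"][:,:,::-1].copy()
p=(.5676,-.0919,np.radians(-2.3))
cv2.polylines(im,[proj(c,T(p,box(.16,.22,.012))).astype(int)],True,(0,0,255),1)
for xy in ((58,-25),(58,45)):
    th=np.linspace(0,6.28,24); q=T(p,np.c_[xy[0]/1e3+.008*np.cos(th),xy[1]/1e3+.008*np.sin(th),np.full(24,.038)])
    cv2.polylines(im,[proj(c,q).astype(int)],True,(0,255,255),1)
cv2.polylines(im,[proj(c,T(p,box(.03,.014,.038)+[.005,.092,0])).astype(int)],True,(0,255,255),1)
cv2.imwrite("pics/w5.png",im)
for n in ("top","scene"):
    c=optics.camera(n); im=c["frame"][:,:,::-1].copy()
    u=proj(c,[.57,-.09,.0])[0].astype(int); k=5
    x0,y0=u[0]-65,u[1]-55; big=cv2.resize(im[y0:y0+110,x0:x0+130],None,fx=k,fy=k,interpolation=cv2.INTER_CUBIC)
    D=lambda q:((proj(c,q)-[x0,y0]+.5)*k).astype(int)
    cv2.polylines(big,[D(T(p,box(.16,.22,.012)))],True,(0,0,255),1)
    for xy in ((58,-25),(58,45)):
        cv2.polylines(big,[D(T(p,np.c_[xy[0]/1e3+.008*np.cos(th),xy[1]/1e3+.008*np.sin(th),np.full(24,.038)]))],True,(0,255,255),1)
    cv2.polylines(big,[D(T(p,box(.03,.014,.038)+[.005,.092,0]))],True,(0,255,255),1)
    cv2.imwrite(f"pics/{n}5.png",big)
E
```

```text
t 9.62 tcp mm [552.  -91.8  79.3] yaw y -2.4 tilt [-3.e-04  3.e-04 -1.e+00] F [-1.11 -0.04 -1.63] grip 10.4 j6 74.6
```

View pics/w5.png

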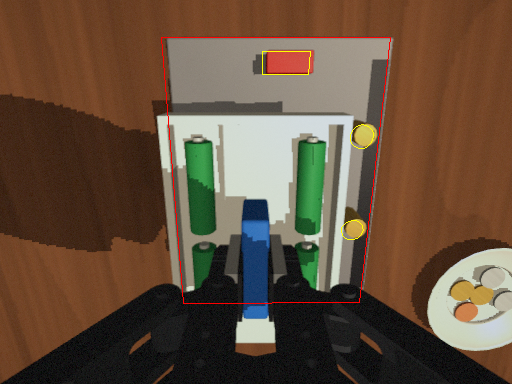

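View pics/top5.png

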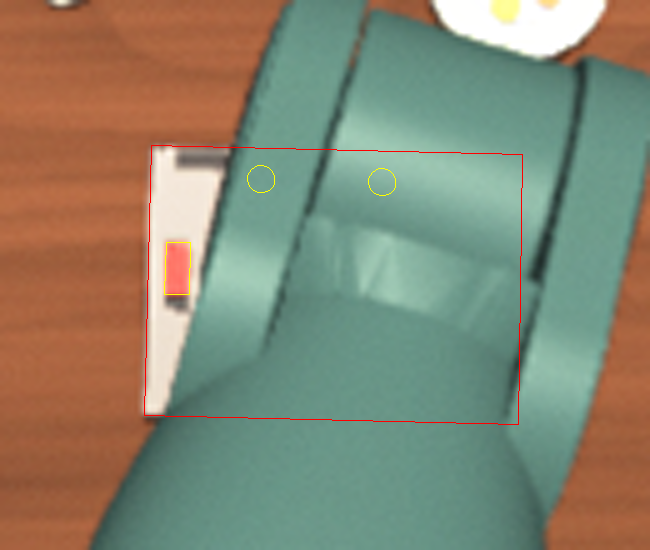

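View pics/scene5.png

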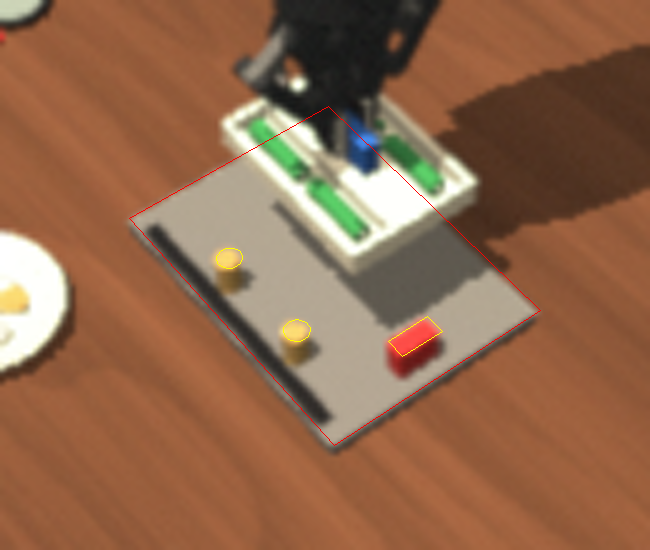

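The dock model overlays both views well: stop at wrist (288,62), pins at (364,136) and (354,229). The held cassette looks square to the dock. Lowering now.

Call:
carry_out(
  increments=[
    {"tx": 0, "ty": 0, "tz": -2, "ax": 0, "ay": 0, "az": 0, "hand": 1},
    {"tx": 0, "ty": 0, "tz": -4, "ax": 0, "ay": 0, "az": 0, "hand": 1},
    {"tx": 0, "ty": 0, "tz": -6, "ax": 0, "ay": 0, "az": 0, "hand": 1},
    {"tx": 0, "ty": 0, "tz": -7, "ax": 0, "ay": 0, "az": 0, "hand": 1},
    {"tx": 0, "ty": 0, "tz": -7.4, "ax": 0, "ay": 0, "az": 0, "hand": 1},
    {"tx": 0, "ty": 0, "tz": -7.5, "ax": 0, "ay": 0, "az": 0, "hand": 1},
    {"tx": 0, "ty": 0, "tz": -7.5, "ax": 0, "ay": 0, "az": 0, "hand": 1},
  ],
)

```text
time: 10.35
eef_pos: [0.5527, -0.0916, 0.0049]
tcp_rot: [76.4, 90.0, -15.9]
contact_force: [0.2, -0.4, -1.6]
grip_width: 0.0105
```

Call:
carry_out(
  increments=[
    {"tx": 0, "ty": 0, "tz": -0.1, "ax": 0, "ay": 0, "az": 0, "hand": 1},
    {"tx": 0, "ty": 0, "tz": -0.15, "ax": 0, "ay": 0, "az": 0, "hand": 1},
    {"tx": 0, "ty": 0, "tz": -0.15, "ax": 0, "ay": 0, "az": 0, "hand": 1},
  ],
)

```text
time: 10.6
eef_pos: [0.5526, -0.0919, 0.0034]
tcp_rot: [74.5, 90.0, -17.9]
contact_force: [-0.6, -0.6, -1.9]
grip_width: 0.0109
```

Call:
carry_out(
  increments=[
    {"tx": 0, "ty": 0, "tz": -0.1, "ax": 0, "ay": 0, "az": 0, "hand": 1},
    {"tx": 0, "ty": 0, "tz": -0.1, "ax": 0, "ay": 0, "az": 0, "hand": 1},
  ],
)

```text
time: 10.77
eef_pos: [0.5524, -0.0918, 0.002]
tcp_rot: [72.3, 90.0, -20.1]
contact_force: [-0.4, 0.4, -2.4]
grip_width: 0.0103
```

Call:
carry_out(
  increments=[
    {"tx": 0, "ty": 0, "tz": -0.05, "ax": 0, "ay": 0, "az": 0, "hand": 1},
    {"tx": 0, "ty": 0, "tz": -0.05, "ax": 0, "ay": 0, "az": 0, "hand": 1},
  ],
)

```text
time: 10.93
eef_pos: [0.5525, -0.0919, 0.0019]
tcp_rot: [70.7, 90.0, -21.7]
contact_force: [-2.5, 0.1, 5.3]
grip_width: 0.0108
```

Call:
carry_out(
  increments=[
    {"tx": 0, "ty": 0, "tz": 0, "ax": 0, "ay": 0, "az": 0, "hand": 0.1},
    {"tx": 0, "ty": 0, "tz": 0, "ax": 0, "ay": 0, "az": 0, "hand": 0.1},
    {"tx": 0, "ty": 0, "tz": 0, "ax": 0, "ay": 0, "az": 0, "hand": 0.1},
    {"tx": 0, "ty": 0, "tz": 0, "ax": 0, "ay": 0, "az": 0, "hand": 0.1},
    {"tx": 0, "ty": 0, "tz": 1, "ax": 0, "ay": 0, "az": 0, "hand": 0.1},
    {"tx": 0, "ty": 0, "tz": 3, "ax": 0, "ay": 0, "az": 0, "hand": 0.1},
    {"tx": 0, "ty": 0, "tz": 6, "ax": 0, "ay": 0, "az": 0, "hand": 0.1},
    {"tx": 0, "ty": 0, "tz": 9, "ax": 0, "ay": 0, "az": 0, "hand": 1},
    {"tx": -2, "ty": 2, "tz": 10, "ax": 0, "ay": 0, "az": 0, "hand": 1},
    {"tx": -4, "ty": 4, "tz": 10, "ax": 0, "ay": 0, "az": 0, "hand": 1},
    {"tx": -4, "ty": 4, "tz": 10, "ax": 0, "ay": 0, "az": 0, "hand": 1},
    {"tx": -4, "ty": 4, "tz": 10, "ax": 0, "ay": 0, "az": 0, "hand": 1},
  ],
)

```text
time: 11.93
eef_pos: [0.5119, -0.0511, 0.1025]
tcp_rot: [76.8, 89.9, -15.5]
contact_force: [-0.1, -0.7, 0.7]
grip_width: 0.0001
```

```bash
cat > ov.py <<'E'
from w import *
DP=(.5676,-.0919,np.radians(-2.3))
def overlay(name,c,k=1,win=None,dp=DP,cas=None):
    im=c["frame"][:,:,::-1].copy(); x0=y0=0
    if win: x0,y0,w,h=win; im=cv2.resize(im[y0:y0+h,x0:x0+w],None,fx=k,fy=k,interpolation=cv2.INTER_CUBIC)
    D=lambda q:((proj(c,q)-[x0,y0]+.5)*k).astype(int)
    th=np.linspace(0,6.28,24)
    cv2.polylines(im,[D(T(dp,box(.16,.22,.012)))],True,(0,0,255),1)
    for xy in ((58,-25),(58,45)):
        cv2.polylines(im,[D(T(dp,np.c_[xy[0]/1e3+.008*np.cos(th),xy[1]/1e3+.008*np.sin(th),np.full(24,.038)]))],True,(0,255,255),1)
    cv2.polylines(im,[D(T(dp,box(.03,.014,.038)+[.005,.092,0]))],True,(0,255,255),1)
    if cas is not None: cv2.polylines(im,[D(T(cas,box(.09,.13,.030)))],True,(255,0,255),1)
    cv2.imwrite(f"pics/{name}.png",im)
def indock(p,dp=DP):
    c,s=np.cos(dp[2]),np.sin(dp[2]); d=np.array(p[:2])-dp[:2]
    return (np.array([[c,s],[-s,c]])@d*1000).round(1),round(np.degrees(p[2]-dp[2]),2)
def cass(n,p0,tag=None):
    c=optics.camera(n); 
    for d in nets.cut_out("cassette",n):
        cn=contour(d["pixels"]); 
        q=proj(c,[p0[0],p0[1],.03])[0]
        if cv2.pointPolygonTest(cn.astype(np.float32),(float(q[0]),float(q[1])),False)>0:
            x0,y0=cn.min(0);x1,y1=cn.max(0)
            r=fitmask([(c,cn)],.09,.13,.012,.030,p0)
            print(n,"cass world",(r.x[:2]*1000).round(1),round(np.degrees(r.x[2]),2),"dock frame",*indock(r.x),"rms",np.sqrt(np.mean(r.fun**2)).round(2))
            return c,r.x
    return c,None
E
python3 - <<'E'
from ov import *
s=st()
for n in ("wrist","scene"):
    c,p=cass(n,(.5525,-.0915,DP[2]))
    win=None;k=1
    if n=="scene": win,k=(165,125,130,110),5
    overlay("o6"+n,c,k,win,cas=p)
E
```

```text
t 11.93 tcp mm [511.9 -51.1 102.5] yaw y -2.29 tilt [ 1.e-03 -3.e-04 -1.e+00] F [-0.12 -0.71  0.74] grip 0.1 j6 77.5
wrist cass world [553.7 -90.3] -2.18 dock frame [-14.   1.] 0.12 rms 9.76
scene cass world [554.  -93.1] -4.62 dock frame [-13.5  -1.7] -2.32 rms 1.35
```

View pics/o6wrist.png

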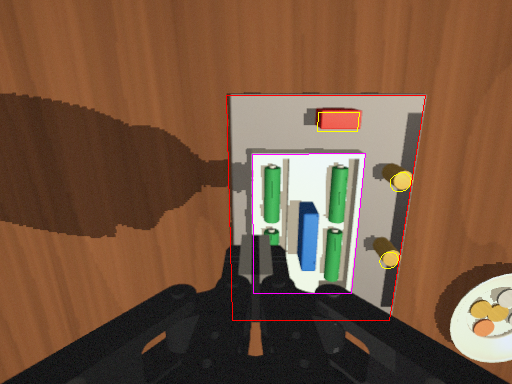

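View pics/o6scene.png

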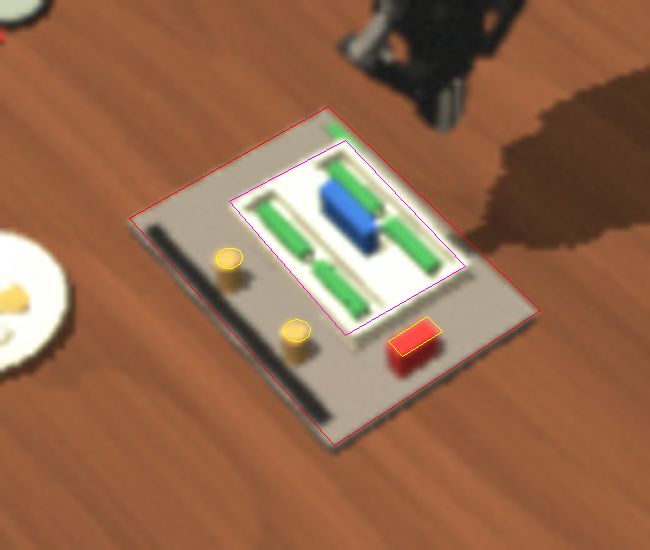

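The cassette stands flat at about dock (-14, 0) and square, well short of the pins and stop. Next I'll turn the tool 90° so the flat finger edges face the pins, behind the cassette and centred between the pins (dock y = 10).

Call:
carry_out(
  increments=[
    {"tx": -1, "ty": -1, "tz": 0, "ax": 0, "ay": 0, "az": 7, "hand": 1},
    {"tx": -2, "ty": -2, "tz": 0, "ax": 0, "ay": 0, "az": 14, "hand": 1},
    {"tx": -2.9, "ty": -2.7, "tz": 0, "ax": 0, "ay": 0, "az": 21, "hand": 1},
    {"tx": -2.9, "ty": -2.7, "tz": 0, "ax": 0, "ay": 0, "az": 28, "hand": 1},
    {"tx": -2.9, "ty": -2.7, "tz": 0, "ax": 0, "ay": 0, "az": 35, "hand": 1},
    {"tx": -2.9, "ty": -2.7, "tz": 0, "ax": 0, "ay": 0, "az": 42, "hand": 1},
    {"tx": -2.9, "ty": -2.7, "tz": 0, "ax": 0, "ay": 0, "az": 49, "hand": 1},
    {"tx": -2.9, "ty": -2.7, "tz": 0, "ax": 0, "ay": 0, "az": 56, "hand": 1},
    {"tx": -2.9, "ty": -2.7, "tz": 0, "ax": 0, "ay": 0, "az": 63, "hand": 1},
    {"tx": -2.9, "ty": -2.7, "tz": 0, "ax": 0, "ay": 0, "az": 70, "hand": 1},
    {"tx": -2.9, "ty": -2.7, "tz": 0, "ax": 0, "ay": 0, "az": 77, "hand": 1},
    {"tx": -2.9, "ty": -2.7, "tz": 0, "ax": 0, "ay": 0, "az": 84, "hand": 1},
    {"tx": -2.9, "ty": -2.7, "tz": 0, "ax": 0, "ay": 0, "az": 90, "hand": 1},
    {"tx": -2.9, "ty": -2.7, "tz": -3, "ax": 0, "ay": 0, "az": 90, "hand": 1},
    {"tx": -2.9, "ty": -2.7, "tz": -6, "ax": 0, "ay": 0, "az": 90, "hand": 1},
    {"tx": -2.9, "ty": -2.7, "tz": -8, "ax": 0, "ay": 0, "az": 90, "hand": 1},
    {"tx": -2.9, "ty": -2.7, "tz": -8, "ax": 0, "ay": 0, "az": 90, "hand": 1},
    {"tx": -2.9, "ty": -2.7, "tz": -8, "ax": 0, "ay": 0, "az": 90, "hand": 1},
  ],
)

```text
time: 13.63
eef_pos: [0.483, -0.0789, 0.0211]
tcp_rot: [164.8, 89.9, 162.4]
contact_force: [-0.1, 0.1, 0.6]
grip_width: 0.0001
```

```bash
python3 - <<'E'
from ov import *
s=st()
for n in ("wrist","scene"):
    c,p=cass(n,(.5535,-.0905,DP[2]))
    win=None;k=1
    if n=="scene": win,k=(165,125,130,110),5
    overlay("o7"+n,c,k,win,cas=p)
E
```

```text
t 13.63 tcp mm [483.  -78.9  21.1] yaw y 87.62 tilt [-1.9e-03  6.0e-04 -1.0e+00] F [-0.11  0.11  0.63] grip 0.1 j6 -16.4
scene cass world [553.8 -91.3] -2.84 dock frame [-13.8   0. ] -0.54 rms 0.56
```

View pics/o7wrist.png

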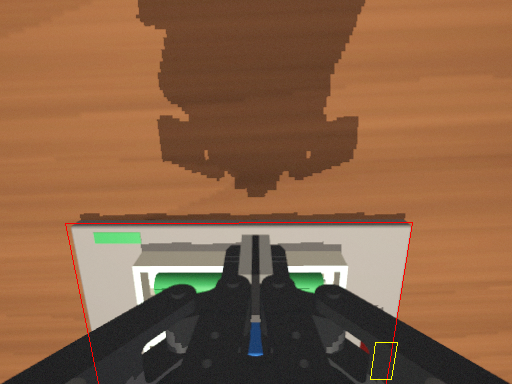

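View pics/o7scene.png

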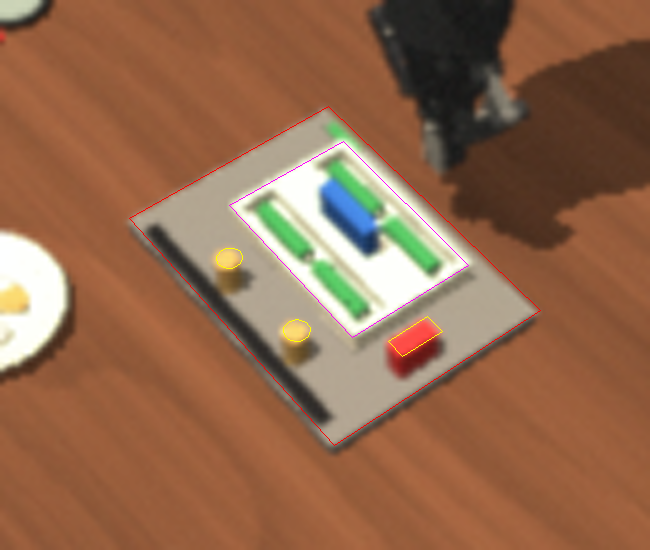

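Both views agree: the cassette is at dock (-13.8, 0). I'll lower the fingers and approach.

Call:
carry_out(
  increments=[
    {"tx": 0, "ty": 0, "tz": -1.5, "ax": 0, "ay": 0, "az": 0, "hand": 1},
    {"tx": 0, "ty": 0, "tz": -3, "ax": 0, "ay": 0, "az": 0, "hand": 1},
    {"tx": 0, "ty": 0, "tz": -3.4, "ax": 0, "ay": 0, "az": 0, "hand": 1},
    {"tx": 0, "ty": 0, "tz": -3.4, "ax": 0, "ay": 0, "az": 0, "hand": 1},
    {"tx": 0.3, "ty": 0, "tz": -3.4, "ax": 0, "ay": 0, "az": 0, "hand": 1},
    {"tx": 0.6, "ty": 0, "tz": -3.4, "ax": 0, "ay": 0, "az": 0, "hand": 1},
    {"tx": 0.8, "ty": 0, "tz": -3.4, "ax": 0, "ay": 0, "az": 0, "hand": 1},
    {"tx": 0.8, "ty": 0, "tz": -3.4, "ax": 0, "ay": 0, "az": 0, "hand": 1},
  ],
)

```text
time: 14.5
eef_pos: [0.4923, -0.0789, -0.012]
tcp_rot: [-14.8, 89.9, -17.1]
contact_force: [-0.8, -0.1, -0.3]
grip_width: -0.0004
```

```bash
python3 - <<'E'
from ov import *
s=st()
c=optics.camera("wrist"); overlay("o8w",c)
c=optics.camera("scene"); overlay("o8s",c,5,(165,125,130,110))
E
```

```text
t 14.5 tcp mm [492.3 -78.9 -12. ] yaw y 87.65 tilt [ 1.3e-03 -4.0e-04 -1.0e+00] F [-0.78 -0.1  -0.26] grip -0.4 j6 -16.1
```

View pics/o8w.png

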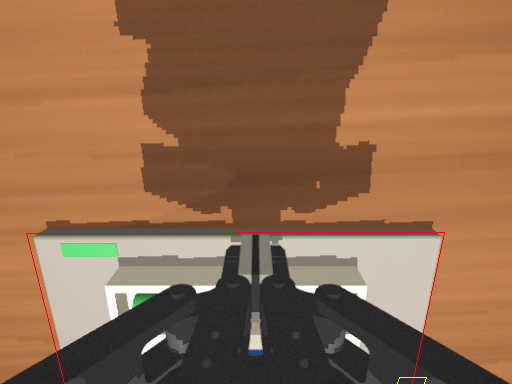

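View pics/o8s.png

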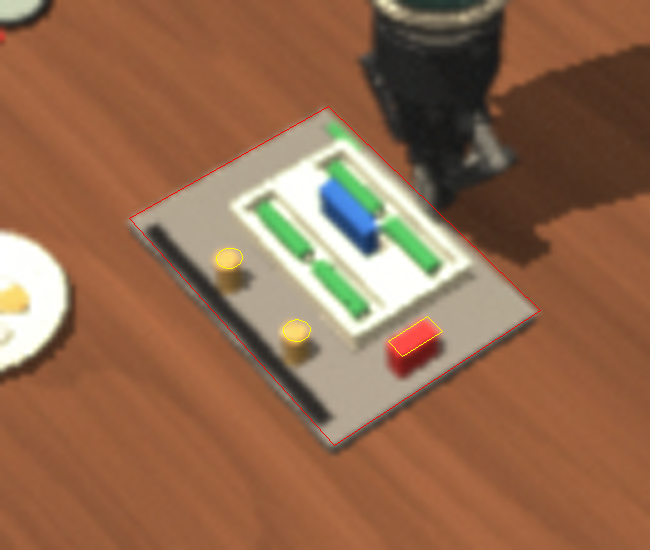

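Call:
carry_out(
  increments=[
    {"tx": 0.1, "ty": 0, "tz": 0, "ax": 0, "ay": 0, "az": 0, "hand": 1},
    {"tx": 0.2, "ty": -0.01, "tz": 0, "ax": 0, "ay": 0, "az": 0, "hand": 1},
    {"tx": 0.3, "ty": -0.01, "tz": 0, "ax": 0, "ay": 0, "az": 0, "hand": 1},
    {"tx": 0.4, "ty": -0.02, "tz": 0, "ax": 0, "ay": 0, "az": 0, "hand": 1},
    {"tx": 0.5, "ty": -0.02, "tz": 0, "ax": 0, "ay": 0, "az": 0, "hand": 1},
    {"tx": 0.6, "ty": -0.02, "tz": 0, "ax": 0, "ay": 0, "az": 0, "hand": 1},
    {"tx": 0.7, "ty": -0.03, "tz": 0, "ax": 0, "ay": 0, "az": 0, "hand": 1},
    {"tx": 0.8, "ty": -0.03, "tz": 0, "ax": 0, "ay": 0, "az": 0, "hand": 1},
    {"tx": 0.9, "ty": -0.04, "tz": 0, "ax": 0, "ay": 0, "az": 0, "hand": 1},
    {"tx": 1.0, "ty": -0.04, "tz": 0, "ax": 0, "ay": 0, "az": 0, "hand": 1},
    {"tx": 1.1, "ty": -0.04, "tz": 0, "ax": 0, "ay": 0, "az": 0, "hand": 1},
    {"tx": 1.2, "ty": -0.05, "tz": 0, "ax": 0, "ay": 0, "az": 0, "hand": 1},
    {"tx": 1.2, "ty": -0.05, "tz": 0, "ax": 0, "ay": 0, "az": 0, "hand": 1},
    {"tx": 1.2, "ty": -0.05, "tz": 0, "ax": 0, "ay": 0, "az": 0, "hand": 1},
  ],
)

```text
time: 15.77
eef_pos: [0.5034, -0.0793, -0.0126]
tcp_rot: [-35.4, 90.0, -37.7]
contact_force: [-0.1, -0.6, -0.6]
grip_width: 0.0001
```

```bash
python3 - <<'E'
from ov import *
s=st()
c,p=cass("scene",(.556,-.0915,DP[2])); overlay("o9s",c,5,(165,125,130,110),cas=p)
E
```

```text
t 15.77 tcp mm [503.4 -79.3 -12.6] yaw y 87.65 tilt [ 1.e-04 -1.e-04 -1.e+00] F [-0.13 -0.61 -0.58] grip 0.1 j6 -15.8
scene cass world [558.7 -93.5] -3.09 dock frame [-8.8 -2. ] -0.79 rms 0.64
```

View pics/o9s.png

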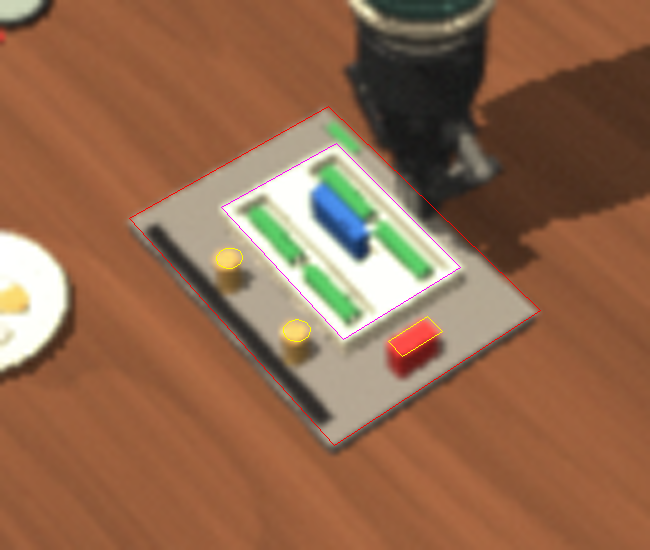

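The cassette slid about 5 mm and stays square, with about 14 mm to go to the pins.

Call:
carry_out(
  increments=[
    {"tx": 0.1, "ty": 0, "tz": 0, "ax": 0, "ay": 0, "az": 0, "hand": 1},
    {"tx": 0.2, "ty": -0.01, "tz": 0, "ax": 0, "ay": 0, "az": 0, "hand": 1},
    {"tx": 0.3, "ty": -0.01, "tz": 0, "ax": 0, "ay": 0, "az": 0, "hand": 1},
    {"tx": 0.4, "ty": -0.02, "tz": 0, "ax": 0, "ay": 0, "az": 0, "hand": 1},
    {"tx": 0.5, "ty": -0.02, "tz": 0, "ax": 0, "ay": 0, "az": 0, "hand": 1},
    {"tx": 0.6, "ty": -0.02, "tz": 0, "ax": 0, "ay": 0, "az": 0, "hand": 1},
    {"tx": 0.7, "ty": -0.03, "tz": 0, "ax": 0, "ay": 0, "az": 0, "hand": 1},
    {"tx": 0.8, "ty": -0.03, "tz": 0, "ax": 0, "ay": 0, "az": 0, "hand": 1},
    {"tx": 0.9, "ty": -0.04, "tz": 0, "ax": 0, "ay": 0, "az": 0, "hand": 1},
    {"tx": 1.0, "ty": -0.04, "tz": 0, "ax": 0, "ay": 0, "az": 0, "hand": 1},
    {"tx": 1.0, "ty": -0.04, "tz": 0, "ax": 0, "ay": 0, "az": 0, "hand": 1},
  ],
)

```text
time: 16.78
eef_pos: [0.5136, -0.0797, -0.0126]
tcp_rot: [-4.4, 90.0, -6.7]
contact_force: [0.4, 0.5, -0.6]
grip_width: -0.0003
```

```bash
python3 - <<'E'
from ov import *
s=st()
c,p=cass("scene",(.568,-.0925,DP[2])); overlay("o10s",c,5,(165,125,130,110),cas=p)
E
```

```text
t 16.78 tcp mm [513.6 -79.7 -12.6] yaw y 87.65 tilt [ 2.e-04 -0.e+00 -1.e+00] F [ 0.41  0.52 -0.57] grip -0.3 j6 -15.5
scene cass world [568.8 -93.8] -3.48 dock frame [ 1.3 -1.8] -1.18 rms 0.49
```

View pics/o10s.png

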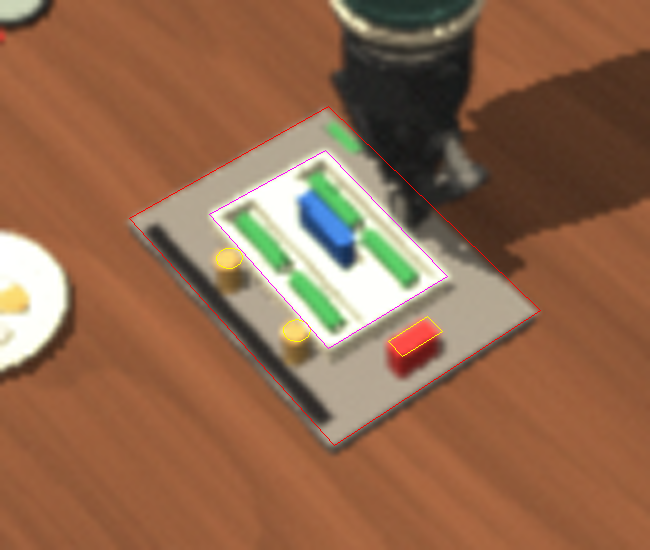

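Call:
carry_out(
  increments=[
    {"tx": 0.05, "ty": 0, "tz": 0, "ax": 0, "ay": 0, "az": 0, "hand": 1},
    {"tx": 0.1, "ty": 0, "tz": 0, "ax": 0, "ay": 0, "az": 0, "hand": 1},
    {"tx": 0.15, "ty": 0, "tz": 0, "ax": 0, "ay": 0, "az": 0, "hand": 1},
    {"tx": 0.2, "ty": -0.01, "tz": 0, "ax": 0, "ay": 0, "az": 0, "hand": 1},
    {"tx": 0.2, "ty": -0.01, "tz": 0, "ax": 0, "ay": 0, "az": 0, "hand": 1},
  ],
)

```text
time: 17.3
eef_pos: [0.5154, -0.0798, -0.0126]
tcp_rot: [-0.1, 90.0, -2.4]
contact_force: [-0.7, 0.8, 0.6]
grip_width: 0.0002
```

Call:
carry_out(
  increments=[
    {"tx": 0.03, "ty": 0, "tz": 0, "ax": 0, "ay": 0, "az": 0, "hand": 1},
    {"tx": 0.06, "ty": 0, "tz": 0, "ax": 0, "ay": 0, "az": 0, "hand": 1},
    {"tx": 0.06, "ty": 0, "tz": 0, "ax": 0, "ay": 0, "az": 0, "hand": 1},
  ],
)

```text
time: 17.55
eef_pos: [0.5159, -0.0797, -0.0126]
tcp_rot: [119.4, 90.0, 117.0]
contact_force: [-0.2, 0.6, -1.0]
grip_width: -0.0001
```

Call:
carry_out(
  increments=[
    {"tx": 0.02, "ty": 0, "tz": 0, "ax": 0, "ay": 0, "az": 0, "hand": 1},
    {"tx": 0.04, "ty": 0, "tz": 0, "ax": 0, "ay": 0, "az": 0, "hand": 1},
    {"tx": 0.04, "ty": 0, "tz": 0, "ax": 0, "ay": 0, "az": 0, "hand": 1},
  ],
)

```text
time: 17.8
eef_pos: [0.5163, -0.0798, -0.0126]
tcp_rot: [32.9, 90.0, 30.6]
contact_force: [-0.7, -0.7, -0.1]
grip_width: -0.0004
```

Call:
carry_out(
  increments=[
    {"tx": 0.02, "ty": 0, "tz": 0, "ax": 0, "ay": 0, "az": 0, "hand": 1},
    {"tx": 0.04, "ty": 0, "tz": 0, "ax": 0, "ay": 0, "az": 0, "hand": 1},
    {"tx": 0.04, "ty": 0, "tz": 0, "ax": 0, "ay": 0, "az": 0, "hand": 1},
  ],
)

```text
time: 18.05
eef_pos: [0.5168, -0.0798, -0.0126]
tcp_rot: [33.9, 90.0, 31.5]
contact_force: [-0.5, 1.2, 0.8]
grip_width: 0.0001
```

Call:
carry_out(
  increments=[
    {"tx": 0.02, "ty": 0, "tz": 0, "ax": 0, "ay": 0, "az": 0, "hand": 1},
    {"tx": 0.04, "ty": 0, "tz": 0, "ax": 0, "ay": 0, "az": 0, "hand": 1},
    {"tx": 0.04, "ty": 0, "tz": 0, "ax": 0, "ay": 0, "az": 0, "hand": 1},
  ],
)

```text
time: 18.3
eef_pos: [0.5172, -0.0797, -0.0126]
tcp_rot: [-0.6, 90.0, -3.0]
contact_force: [-0.1, 0.7, 0.4]
grip_width: -0.0
```

Call:
carry_out(
  increments=[
    {"tx": 0.02, "ty": 0, "tz": 0, "ax": 0, "ay": 0, "az": 0, "hand": 1},
    {"tx": 0.04, "ty": 0, "tz": 0, "ax": 0, "ay": 0, "az": 0, "hand": 1},
    {"tx": 0.04, "ty": 0, "tz": 0, "ax": 0, "ay": 0, "az": 0, "hand": 1},
  ],
)

```text
time: 18.55
eef_pos: [0.5176, -0.0798, -0.0126]
tcp_rot: [-20.5, 90.0, -22.9]
contact_force: [-0.6, 0.1, -0.5]
grip_width: 0.0005
```

Call:
carry_out(
  increments=[
    {"tx": 0.02, "ty": 0, "tz": 0, "ax": 0, "ay": 0, "az": 0, "hand": 1},
    {"tx": 0.03, "ty": 0, "tz": 0, "ax": 0, "ay": 0, "az": 0, "hand": 1},
    {"tx": 0.03, "ty": 0, "tz": 0, "ax": 0, "ay": 0, "az": 0, "hand": 1},
  ],
)

```text
time: 18.8
eef_pos: [0.5178, -0.0798, -0.0126]
tcp_rot: [-155.3, 90.0, -157.6]
contact_force: [-0.7, -0.1, -0.0]
grip_width: 0.0002
```

Call:
carry_out(
  increments=[
    {"tx": 0.02, "ty": 0, "tz": 0, "ax": 0, "ay": 0, "az": 0, "hand": 1},
    {"tx": 0.03, "ty": 0, "tz": 0, "ax": 0, "ay": 0, "az": 0, "hand": 1},
    {"tx": 0.03, "ty": 0, "tz": 0, "ax": 0, "ay": 0, "az": 0, "hand": 1},
  ],
)

```text
time: 19.05
eef_pos: [0.5179, -0.0798, -0.0127]
tcp_rot: [-165.1, 90.0, -167.5]
contact_force: [-1.8, -1.0, 0.6]
grip_width: 0.0001
```

Call:
carry_out(
  increments=[
    {"tx": 0.02, "ty": 0, "tz": 0, "ax": 0, "ay": 0, "az": 0, "hand": 1},
    {"tx": 0.03, "ty": 0, "tz": 0, "ax": 0, "ay": 0, "az": 0, "hand": 1},
    {"tx": 0.03, "ty": 0, "tz": 0, "ax": 0, "ay": 0, "az": 0, "hand": 1},
  ],
)

```text
time: 19.3
eef_pos: [0.5184, -0.0798, -0.0126]
tcp_rot: [-164.2, 90.0, -166.5]
contact_force: [-1.3, -1.0, -0.2]
grip_width: 0.0
```

Call:
carry_out(
  increments=[
    {"tx": 0.02, "ty": 0, "tz": 0, "ax": 0, "ay": 0, "az": 0, "hand": 1},
    {"tx": 0.02, "ty": 0, "tz": 0, "ax": 0, "ay": 0, "az": 0, "hand": 1},
    {"tx": 0.02, "ty": 0, "tz": 0, "ax": 0, "ay": 0, "az": 0, "hand": 1},
  ],
)

```text
time: 19.55
eef_pos: [0.5186, -0.0797, -0.0126]
tcp_rot: [-177.1, 90.0, -179.5]
contact_force: [-2.0, -1.4, 0.2]
grip_width: -0.0004
```

Call:
carry_out(
  increments=[
    {"tx": 0.02, "ty": 0, "tz": 0, "ax": 0, "ay": 0, "az": 0, "hand": 1},
    {"tx": 0.02, "ty": 0, "tz": 0, "ax": 0, "ay": 0, "az": 0, "hand": 1},
    {"tx": 0.02, "ty": 0, "tz": 0, "ax": 0, "ay": 0, "az": 0, "hand": 1},
  ],
)

```text
time: 19.8
eef_pos: [0.5188, -0.0798, -0.0127]
tcp_rot: [179.3, 90.0, 177.0]
contact_force: [-1.4, -0.8, 0.2]
grip_width: 0.0001
```

```bash
python3 - <<'E'
from ov import *
s=st()
c,p=cass("scene",(.572,-.0925,DP[2])); overlay("o11s",c,5,(165,125,130,110),cas=p)
E
```

```text
t 19.8 tcp mm [518.8 -79.8 -12.7] yaw y 87.64 tilt [-1.e-04  0.e+00 -1.e+00] F [-1.35 -0.79  0.24] grip 0.1 j6 -15.3
scene cass world [573.2 -93.5] -3.21 dock frame [ 5.6 -1.4] -0.91 rms 0.76
```

View pics/o11s.png

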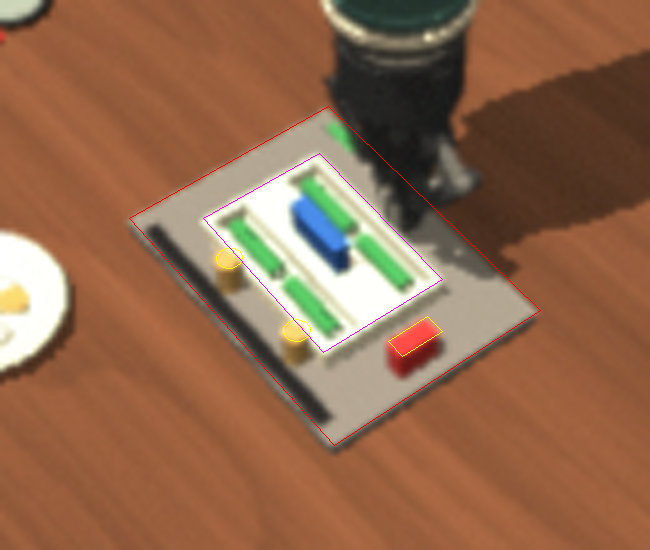

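Call:
carry_out(
  increments=[
    {"tx": 0.02, "ty": 0, "tz": 0, "ax": 0, "ay": 0, "az": 0, "hand": 1},
    {"tx": 0.02, "ty": 0, "tz": 0, "ax": 0, "ay": 0, "az": 0, "hand": 1},
  ],
)

```text
time: 20.07
eef_pos: [0.5189, -0.0797, -0.0127]
tcp_rot: [173.7, 90.0, 171.3]
contact_force: [-2.3, -1.3, -0.1]
grip_width: -0.0
```

Call:
carry_out(
  increments=[
    {"tx": 0.02, "ty": 0, "tz": 0, "ax": 0, "ay": 0, "az": 0, "hand": 1},
    {"tx": 0.02, "ty": 0, "tz": 0, "ax": 0, "ay": 0, "az": 0, "hand": 1},
  ],
)

```text
time: 20.23
eef_pos: [0.519, -0.0797, -0.0127]
tcp_rot: [-177.3, 90.0, -179.7]
contact_force: [-4.3, -1.1, 1.3]
grip_width: -0.0003
```

Call:
carry_out(
  increments=[
    {"tx": 0.02, "ty": 0, "tz": 0, "ax": 0, "ay": 0, "az": 0, "hand": 1},
    {"tx": 0.02, "ty": 0, "tz": 0, "ax": 0, "ay": 0, "az": 0, "hand": 1},
  ],
)

```text
time: 20.4
eef_pos: [0.519, -0.0797, -0.0127]
tcp_rot: [-178.7, 90.0, 178.9]
contact_force: [-5.5, -0.6, 2.3]
grip_width: -0.0
```

Call:
carry_out(
  increments=[
    {"tx": 0.01, "ty": 0, "tz": 0, "ax": 0, "ay": 0, "az": 0, "hand": 1},
    {"tx": 0.01, "ty": 0, "tz": 0, "ax": 0, "ay": 0, "az": 0, "hand": 1},
    {"tx": 0.01, "ty": 0, "tz": 0, "ax": 0, "ay": 0, "az": 0, "hand": 1},
  ],
)

```text
time: 20.65
eef_pos: [0.519, -0.0797, -0.0127]
tcp_rot: [-175.5, 90.0, -177.9]
contact_force: [-6.3, -1.7, 2.8]
grip_width: 0.0001
```

Call:
carry_out(
  increments=[
    {"tx": 0.01, "ty": 0, "tz": 0, "ax": 0, "ay": 0, "az": 0, "hand": 1},
    {"tx": 0.01, "ty": 0, "tz": 0, "ax": 0, "ay": 0, "az": 0, "hand": 1},
    {"tx": 0.01, "ty": 0, "tz": 0, "ax": 0, "ay": 0, "az": 0, "hand": 1},
  ],
)

```text
time: 20.9
eef_pos: [0.519, -0.0797, -0.0127]
tcp_rot: [-175.8, 89.9, -178.1]
contact_force: [-6.2, -1.6, 3.0]
grip_width: -0.0001
```

Call:
carry_out(
  increments=[
    {"tx": 0.02, "ty": 0, "tz": 0, "ax": 0, "ay": 0, "az": 0, "hand": 1},
    {"tx": 0.02, "ty": 0, "tz": 0, "ax": 0, "ay": 0, "az": 0, "hand": 1},
    {"tx": 0.02, "ty": 0, "tz": 0, "ax": 0, "ay": 0, "az": 0, "hand": 1},
  ],
)

```text
time: 21.15
eef_pos: [0.519, -0.0797, -0.0128]
tcp_rot: [-177.4, 89.9, -179.8]
contact_force: [-6.6, -1.6, 3.0]
grip_width: -0.0001
```

Call:
carry_out(
  increments=[
    {"tx": 0.01, "ty": 0, "tz": 0, "ax": 0, "ay": 0, "az": 0, "hand": 1},
    {"tx": 0.01, "ty": 0, "tz": 0, "ax": 0, "ay": 0, "az": 0, "hand": 1},
    {"tx": 0.01, "ty": 0, "tz": 0, "ax": 0, "ay": 0, "az": 0, "hand": 1},
  ],
)

```text
time: 21.4
eef_pos: [0.519, -0.0797, -0.0127]
tcp_rot: [-176.1, 89.9, -178.5]
contact_force: [-7.6, -0.7, 3.7]
grip_width: -0.0003
```

Call:
carry_out(
  increments=[
    {"tx": 0.02, "ty": 0, "tz": 0, "ax": 0, "ay": 0, "az": 0, "hand": 1},
    {"tx": 0.02, "ty": 0, "tz": 0, "ax": 0, "ay": 0, "az": 0, "hand": 1},
    {"tx": 0.02, "ty": 0, "tz": 0, "ax": 0, "ay": 0, "az": 0, "hand": 1},
  ],
)

```text
time: 21.65
eef_pos: [0.519, -0.0797, -0.0128]
tcp_rot: [-178.1, 89.9, 179.5]
contact_force: [-8.2, -0.8, 3.7]
grip_width: 0.0003
```

Call:
carry_out(
  increments=[
    {"tx": 0.02, "ty": 0, "tz": 0, "ax": 0, "ay": 0, "az": 0, "hand": 1},
    {"tx": 0.02, "ty": 0, "tz": 0, "ax": 0, "ay": 0, "az": 0, "hand": 1},
    {"tx": 0.02, "ty": 0, "tz": 0, "ax": 0, "ay": 0, "az": 0, "hand": 1},
    {"tx": 0.02, "ty": 0, "tz": 0, "ax": 0, "ay": 0, "az": 0, "hand": 1},
  ],
)

```text
time: 21.98
eef_pos: [0.5191, -0.0796, -0.0128]
tcp_rot: [-178.5, 89.9, 179.1]
contact_force: [-8.2, -0.9, 4.5]
grip_width: -0.0002
```

Call:
carry_out(
  increments=[
    {"tx": 0.03, "ty": 0, "tz": 0, "ax": 0, "ay": 0, "az": 0, "hand": 1},
    {"tx": 0.03, "ty": 0, "tz": 0, "ax": 0, "ay": 0, "az": 0, "hand": 1},
    {"tx": 0.03, "ty": 0, "tz": 0, "ax": 0, "ay": 0, "az": 0, "hand": 1},
    {"tx": 0.03, "ty": 0, "tz": 0, "ax": 0, "ay": 0, "az": 0, "hand": 1},
    {"tx": 0.03, "ty": 0, "tz": 0, "ax": 0, "ay": 0, "az": 0, "hand": 1},
  ],
)

```text
time: 22.4
eef_pos: [0.519, -0.0796, -0.0129]
tcp_rot: [-179.7, 89.8, 178.0]
contact_force: [-10.7, -0.6, 5.1]
grip_width: -0.0002
```

```bash
python3 - <<'E'
from ov import *
s=st()
c,p=cass("scene",(.572,-.0925,DP[2])); overlay("o12s",c,5,(165,125,130,110),cas=p)
E
```

```text
t 22.4 tcp mm [519.  -79.6 -12.9] yaw y 87.63 tilt [-2.7e-03  1.0e-04 -1.0e+00] F [-10.71  -0.6    5.08] grip -0.2 j6 -15.2
scene cass world [573.6 -93. ] -3.56 dock frame [ 6.  -0.9] -1.26 rms 0.83
```

View pics/o12s.png

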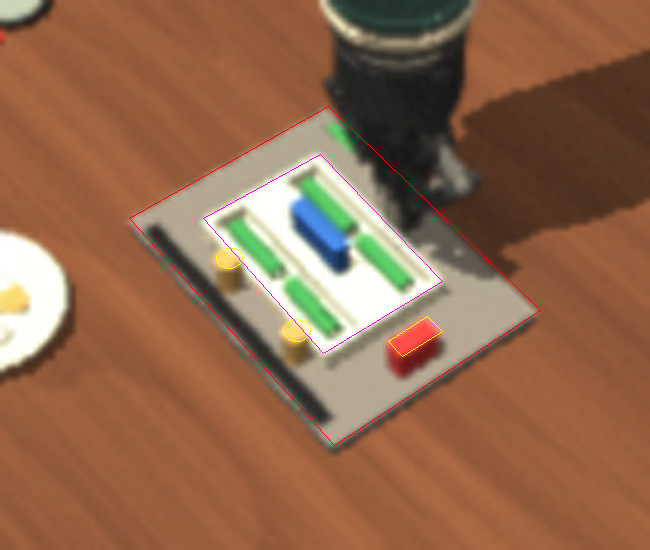

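```bash
python3 - <<'E'
from ov import *
s=status.sense(); print(s["contact_force"].round(2),s["ft_torque"].round(3),s["time"])
E
```

```text
[-10.34  -0.39   4.97] [-0.228  2.037 -0.025] 22.5
```

Call:
carry_out(
  increments=[
    {"tx": 0, "ty": -0.05, "tz": 0, "ax": 0, "ay": 0, "az": 0, "hand": 1},
    {"tx": 0, "ty": -0.05, "tz": 0, "ax": 0, "ay": 0, "az": 0, "hand": 1},
  ],
)

```text
time: 22.67
eef_pos: [0.519, -0.0798, -0.0129]
tcp_rot: [165.3, 89.8, 162.9]
contact_force: [-10.2, 1.2, 5.0]
grip_width: 0.0
```

```bash
python3 - <<'E'
from ov import *
s=status.sense(); print(s["contact_force"].round(2),s["ft_torque"].round(3),s["time"],s["eef_pos"])
E
```

```text
[-10.21   1.18   4.97] [ 0.146  1.96  -0.015] 22.6667 [ 0.51902972 -0.07977985 -0.01291903]
```

The moment (Mz about 0) and the small side force put the push line through the middle between the pins, so 10 N loads both pins at about 5 N each. Now backing off, lifting and looking.

Call:
carry_out(
  increments=[
    {"tx": -0.1, "ty": 0, "tz": 0, "ax": 0, "ay": 0, "az": 0, "hand": 1},
    {"tx": -0.5, "ty": 0, "tz": 0, "ax": 0, "ay": 0, "az": 0, "hand": 1},
    {"tx": -1.5, "ty": 0, "tz": 0, "ax": 0, "ay": 0, "az": 0, "hand": 1},
    {"tx": -2.5, "ty": 0, "tz": 2, "ax": 0, "ay": 0, "az": 0, "hand": 1},
    {"tx": -2.5, "ty": 0, "tz": 5, "ax": 0, "ay": 0, "az": 0, "hand": 1},
    {"tx": -2.5, "ty": 0, "tz": 8, "ax": 0, "ay": 0, "az": 7, "hand": 1},
    {"tx": -2.5, "ty": 0, "tz": 11, "ax": 0, "ay": 0, "az": 14, "hand": 1},
    {"tx": -1, "ty": -2, "tz": 12, "ax": 0, "ay": 0, "az": 21, "hand": 1},
    {"tx": 0, "ty": -4, "tz": 12, "ax": 0, "ay": 0, "az": 28, "hand": 1},
    {"tx": 2, "ty": -6, "tz": 12, "ax": 0, "ay": 0, "az": 35, "hand": 1},
    {"tx": 4, "ty": -8, "tz": 12, "ax": 0, "ay": 0, "az": 42, "hand": 1},
    {"tx": 5, "ty": -9.8, "tz": 12, "ax": 0, "ay": 0, "az": 49, "hand": 1},
    {"tx": 5, "ty": -9.8, "tz": 12, "ax": 0, "ay": 0, "az": 56, "hand": 1},
    {"tx": 5, "ty": -9.8, "tz": 12, "ax": 0, "ay": 0, "az": 63, "hand": 1},
    {"tx": 5, "ty": -9.8, "tz": 12, "ax": 0, "ay": 0, "az": 70, "hand": 1},
    {"tx": 5, "ty": -9.8, "tz": 12, "ax": 0, "ay": 0, "az": 77, "hand": 1},
    {"tx": 5, "ty": -9.8, "tz": 12, "ax": 0, "ay": 0, "az": 84, "hand": 1},
    {"tx": 5, "ty": -9.8, "tz": 12, "ax": 0, "ay": 0, "az": 90, "hand": 1},
    {"tx": 5, "ty": -9.8, "tz": 12, "ax": 0, "ay": 0, "az": 90, "hand": 1},
  ],
)

```text
time: 24.25
eef_pos: [0.5703, -0.1783, 0.1075]
tcp_rot: [-92.1, 90.0, -4.2]
contact_force: [-0.4, -0.7, -0.0]
grip_width: -0.0
```

```bash
python3 - <<'E'
from ov import *
s=st()
c,p=cass("scene",(.572,-.0925,DP[2])); overlay("o13s",c,5,(165,125,130,110),cas=p)
c,p=cass("wrist",(.572,-.0925,DP[2])); overlay("o13w",c,1,cas=p)
E
```

```text
t 24.25 tcp mm [ 570.3 -178.3  107.5] yaw y 177.92 tilt [ 5.e-04 -0.e+00 -1.e+00] F [-0.38 -0.7  -0.02] grip -0.0 j6 -113.1
scene cass world [573.  -95.3] -2.86 dock frame [ 5.6 -3.2] -0.56 rms 1.23
```

View pics/o13s.png

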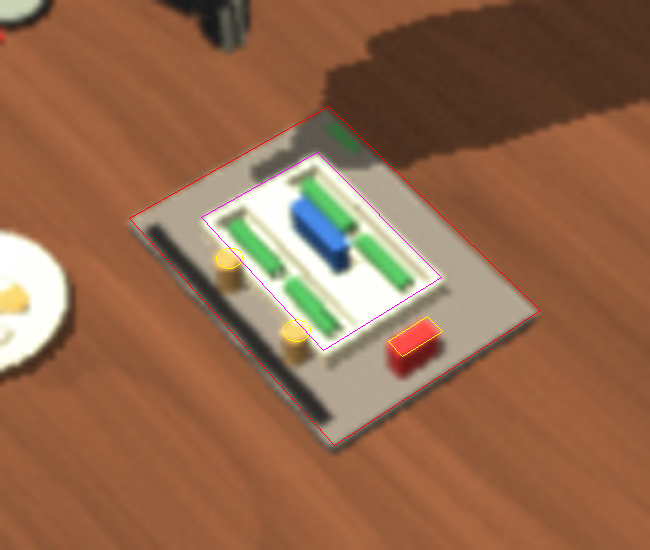

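View pics/o13w.png

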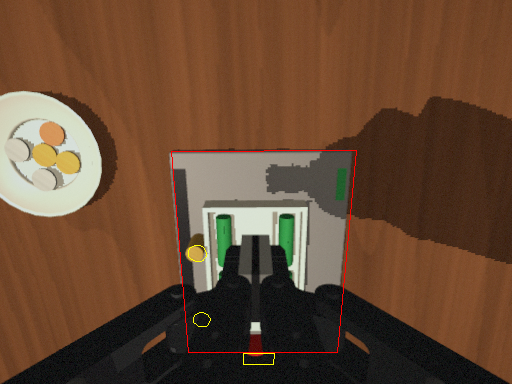

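Call:
carry_out(
  increments=[
    {"tx": -0.1, "ty": 0, "tz": -4, "ax": 0, "ay": 0, "az": 0, "hand": 1},
    {"tx": -0.1, "ty": 0, "tz": -8, "ax": 0, "ay": 0, "az": 0, "hand": 1},
    {"tx": -0.1, "ty": 0, "tz": -11, "ax": 0, "ay": 0, "az": 0, "hand": 1},
    {"tx": -0.1, "ty": 0, "tz": -12, "ax": 0, "ay": 0, "az": 0, "hand": 1},
    {"tx": -0.1, "ty": 0, "tz": -12, "ax": 0, "ay": 0, "az": 0, "hand": 1},
    {"tx": -0.1, "ty": 0, "tz": -12, "ax": 0, "ay": 0, "az": 0, "hand": 1},
    {"tx": -0.1, "ty": 0, "tz": -12, "ax": 0, "ay": 0, "az": 0, "hand": 1},
  ],
)

```text
time: 25.03
eef_pos: [0.5709, -0.1788, -0.0107]
tcp_rot: [-112.9, 89.8, -25.3]
contact_force: [0.3, 0.3, 1.0]
grip_width: -0.0
```

```bash
python3 - <<'E'
from ov import *
s=st()
c=optics.camera("scene"); overlay("o14s",c,5,(165,125,130,110))
c=optics.camera("wrist"); overlay("o14w",c,1)
E
```

```text
t 25.03 tcp mm [ 570.9 -178.8  -10.7] yaw y 177.61 tilt [ 0.0025 -0.0012 -1.    ] F [0.3  0.28 0.98] grip -0.0 j6 -112.8
```

View pics/o14s.png

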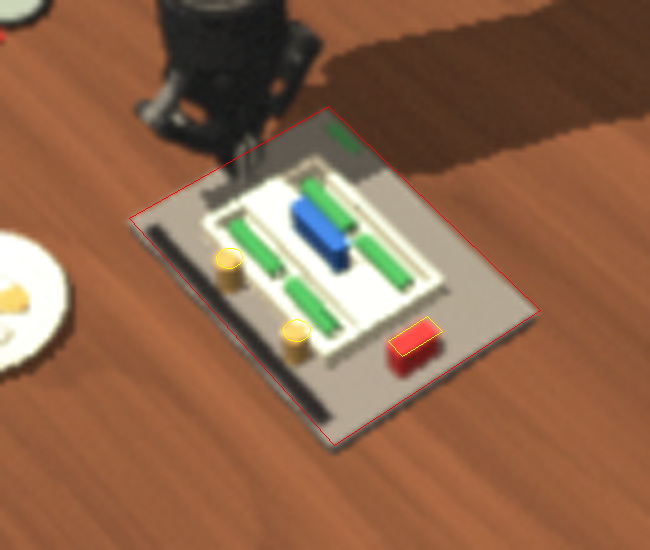

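View pics/o14w.png

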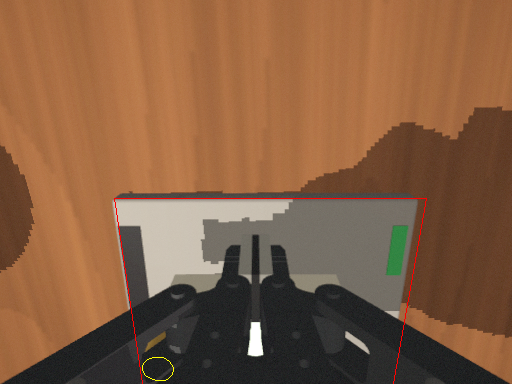

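Call:
carry_out(
  increments=[
    {"tx": 0, "ty": 0.1, "tz": 0, "ax": 0, "ay": 0, "az": 0, "hand": 1},
    {"tx": 0, "ty": 0.2, "tz": 0, "ax": 0, "ay": 0, "az": 0, "hand": 1},
    {"tx": 0.01, "ty": 0.3, "tz": 0, "ax": 0, "ay": 0, "az": 0, "hand": 1},
    {"tx": 0.01, "ty": 0.4, "tz": 0, "ax": 0, "ay": 0, "az": 0, "hand": 1},
    {"tx": 0.02, "ty": 0.5, "tz": 0, "ax": 0, "ay": 0, "az": 0, "hand": 1},
    {"tx": 0.02, "ty": 0.6, "tz": 0, "ax": 0, "ay": 0, "az": 0, "hand": 1},
    {"tx": 0.03, "ty": 0.7, "tz": 0, "ax": 0, "ay": 0, "az": 0, "hand": 1},
    {"tx": 0.03, "ty": 0.8, "tz": 0, "ax": 0, "ay": 0, "az": 0, "hand": 1},
    {"tx": 0.04, "ty": 0.9, "tz": 0, "ax": 0, "ay": 0, "az": 0, "hand": 1},
    {"tx": 0.04, "ty": 1.0, "tz": 0, "ax": 0, "ay": 0, "az": 0, "hand": 1},
    {"tx": 0.04, "ty": 1.1, "tz": 0, "ax": 0, "ay": 0, "az": 0, "hand": 1},
    {"tx": 0.05, "ty": 1.2, "tz": 0, "ax": 0, "ay": 0, "az": 0, "hand": 1},
    {"tx": 0.05, "ty": 1.3, "tz": 0, "ax": 0, "ay": 0, "az": 0, "hand": 1},
    {"tx": 0.06, "ty": 1.4, "tz": 0, "ax": 0, "ay": 0, "az": 0, "hand": 1},
    {"tx": 0.06, "ty": 1.5, "tz": 0, "ax": 0, "ay": 0, "az": 0, "hand": 1},
    {"tx": 0.06, "ty": 1.5, "tz": 0, "ax": 0, "ay": 0, "az": 0, "hand": 1},
    {"tx": 0.06, "ty": 1.5, "tz": 0, "ax": 0, "ay": 0, "az": 0, "hand": 1},
  ],
)

```text
time: 26.55
eef_pos: [0.5702, -0.1632, -0.0126]
tcp_rot: [-26.8, 90.0, 60.9]
contact_force: [-0.3, 0.3, -0.8]
grip_width: 0.0001
```

```bash
python3 - <<'E'
from ov import *
s=st()
c,p=cass("scene",(.572,-.0925,DP[2])); overlay("o15s",c,5,(165,125,130,110),cas=p)
E
```

```text
t 26.55 tcp mm [ 570.2 -163.2  -12.6] yaw y 177.65 tilt [ 0.e+00  1.e-04 -1.e+00] F [-0.27  0.27 -0.78] grip 0.1 j6 -111.5
scene cass world [573.9 -88.2] -2.9 dock frame [6.2 3.9] -0.6 rms 0.91
```

View pics/o15s.png

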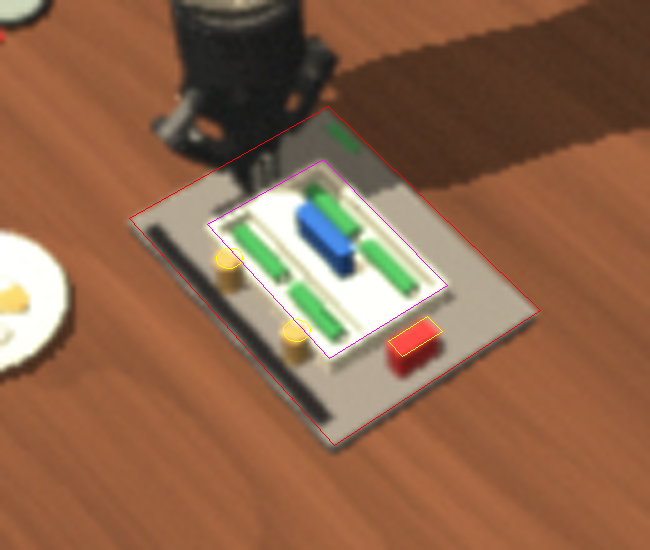

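Call:
carry_out(
  increments=[
    {"tx": 0, "ty": 0.1, "tz": 0, "ax": 0, "ay": 0, "az": 0, "hand": 1},
    {"tx": 0, "ty": 0.2, "tz": 0, "ax": 0, "ay": 0, "az": 0, "hand": 1},
    {"tx": 0.01, "ty": 0.3, "tz": 0, "ax": 0, "ay": 0, "az": 0, "hand": 1},
    {"tx": 0.01, "ty": 0.4, "tz": 0, "ax": 0, "ay": 0, "az": 0, "hand": 1},
    {"tx": 0.02, "ty": 0.5, "tz": 0, "ax": 0, "ay": 0, "az": 0, "hand": 1},
    {"tx": 0.02, "ty": 0.6, "tz": 0, "ax": 0, "ay": 0, "az": 0, "hand": 1},
    {"tx": 0.03, "ty": 0.7, "tz": 0, "ax": 0, "ay": 0, "az": 0, "hand": 1},
    {"tx": 0.03, "ty": 0.8, "tz": 0, "ax": 0, "ay": 0, "az": 0, "hand": 1},
    {"tx": 0.04, "ty": 0.9, "tz": 0, "ax": 0, "ay": 0, "az": 0, "hand": 1},
    {"tx": 0.04, "ty": 1.0, "tz": 0, "ax": 0, "ay": 0, "az": 0, "hand": 1},
    {"tx": 0.04, "ty": 1.1, "tz": 0, "ax": 0, "ay": 0, "az": 0, "hand": 1},
    {"tx": 0.04, "ty": 1.1, "tz": 0, "ax": 0, "ay": 0, "az": 0, "hand": 1},
    {"tx": 0.04, "ty": 1.1, "tz": 0, "ax": 0, "ay": 0, "az": 0, "hand": 1},
  ],
)

```text
time: 27.73
eef_pos: [0.5706, -0.1521, -0.0126]
tcp_rot: [21.3, 90.0, 109.0]
contact_force: [-0.2, 0.3, -0.4]
grip_width: 0.0
```

```bash
python3 - <<'E'
from ov import *
s=st()
c,p=cass("scene",(.572,-.0825,DP[2])); overlay("o16s",c,5,(165,125,130,110),cas=p)
E
```

```text
t 27.73 tcp mm [ 570.6 -152.1  -12.6] yaw y 177.65 tilt [-1.e-04  1.e-04 -1.e+00] F [-0.22  0.31 -0.38] grip 0.0 j6 -110.5
scene cass world [574.2 -78.2] -2.81 dock frame [ 6.1 13.9] -0.51 rms 1.15
```

View pics/o16s.png

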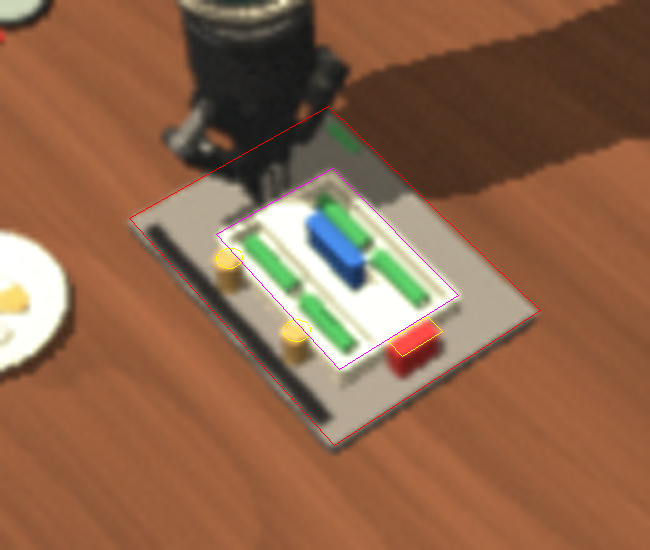

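About 5 mm remains, so I'll take small steps from here.

Call:
carry_out(
  increments=[
    {"tx": 0, "ty": 0.05, "tz": 0, "ax": 0, "ay": 0, "az": 0, "hand": 1},
    {"tx": 0, "ty": 0.1, "tz": 0, "ax": 0, "ay": 0, "az": 0, "hand": 1},
    {"tx": 0.01, "ty": 0.15, "tz": 0, "ax": 0, "ay": 0, "az": 0, "hand": 1},
    {"tx": 0.01, "ty": 0.2, "tz": 0, "ax": 0, "ay": 0, "az": 0, "hand": 1},
    {"tx": 0.01, "ty": 0.2, "tz": 0, "ax": 0, "ay": 0, "az": 0, "hand": 1},
  ],
)

```text
time: 28.25
eef_pos: [0.5707, -0.1501, -0.0126]
tcp_rot: [-2.7, 90.0, 85.0]
contact_force: [-0.6, -0.5, -0.9]
grip_width: 0.0001
```

Call:
carry_out(
  increments=[
    {"tx": 0, "ty": 0.03, "tz": 0, "ax": 0, "ay": 0, "az": 0, "hand": 1},
    {"tx": 0, "ty": 0.06, "tz": 0, "ax": 0, "ay": 0, "az": 0, "hand": 1},
    {"tx": 0, "ty": 0.06, "tz": 0, "ax": 0, "ay": 0, "az": 0, "hand": 1},
  ],
)

```text
time: 28.5
eef_pos: [0.5707, -0.1496, -0.0126]
tcp_rot: [42.2, 90.0, 129.9]
contact_force: [-0.5, -1.0, 0.4]
grip_width: 0.0001
```

Call:
carry_out(
  increments=[
    {"tx": 0, "ty": 0.02, "tz": 0, "ax": 0, "ay": 0, "az": 0, "hand": 1},
    {"tx": 0, "ty": 0.04, "tz": 0, "ax": 0, "ay": 0, "az": 0, "hand": 1},
    {"tx": 0, "ty": 0.04, "tz": 0, "ax": 0, "ay": 0, "az": 0, "hand": 1},
  ],
)

```text
time: 28.75
eef_pos: [0.5707, -0.1492, -0.0126]
tcp_rot: [-75.2, 90.0, 12.4]
contact_force: [-0.2, -0.5, 0.2]
grip_width: -0.0002
```

Call:
carry_out(
  increments=[
    {"tx": 0, "ty": 0.02, "tz": 0, "ax": 0, "ay": 0, "az": 0, "hand": 1},
    {"tx": 0, "ty": 0.04, "tz": 0, "ax": 0, "ay": 0, "az": 0, "hand": 1},
    {"tx": 0, "ty": 0.04, "tz": 0, "ax": 0, "ay": 0, "az": 0, "hand": 1},
  ],
)

```text
time: 29.0
eef_pos: [0.5707, -0.1488, -0.0126]
tcp_rot: [-36.6, 90.0, 51.0]
contact_force: [0.3, -1.5, 0.3]
grip_width: 0.0002
```

Call:
carry_out(
  increments=[
    {"tx": 0, "ty": 0.02, "tz": 0, "ax": 0, "ay": 0, "az": 0, "hand": 1},
    {"tx": 0, "ty": 0.03, "tz": 0, "ax": 0, "ay": 0, "az": 0, "hand": 1},
    {"tx": 0, "ty": 0.03, "tz": 0, "ax": 0, "ay": 0, "az": 0, "hand": 1},
  ],
)

```text
time: 29.25
eef_pos: [0.5707, -0.1485, -0.0126]
tcp_rot: [8.0, 90.0, 95.6]
contact_force: [-0.3, -0.5, -0.7]
grip_width: -0.0
```

Call:
carry_out(
  increments=[
    {"tx": 0, "ty": 0.02, "tz": 0, "ax": 0, "ay": 0, "az": 0, "hand": 1},
    {"tx": 0, "ty": 0.03, "tz": 0, "ax": 0, "ay": 0, "az": 0, "hand": 1},
    {"tx": 0, "ty": 0.03, "tz": 0, "ax": 0, "ay": 0, "az": 0, "hand": 1},
  ],
)

```text
time: 29.5
eef_pos: [0.5707, -0.1482, -0.0126]
tcp_rot: [66.9, 90.0, 154.6]
contact_force: [-0.1, -0.2, 0.3]
grip_width: 0.0002
```

Call:
carry_out(
  increments=[
    {"tx": 0, "ty": 0.02, "tz": 0, "ax": 0, "ay": 0, "az": 0, "hand": 1},
    {"tx": 0, "ty": 0.03, "tz": 0, "ax": 0, "ay": 0, "az": 0, "hand": 1},
    {"tx": 0, "ty": 0.03, "tz": 0, "ax": 0, "ay": 0, "az": 0, "hand": 1},
  ],
)

```text
time: 29.75
eef_pos: [0.5707, -0.1479, -0.0126]
tcp_rot: [-117.9, 90.0, -30.2]
contact_force: [-0.4, 0.3, 0.1]
grip_width: 0.0002
```

Call:
carry_out(
  increments=[
    {"tx": 0, "ty": 0.02, "tz": 0, "ax": 0, "ay": 0, "az": 0, "hand": 1},
    {"tx": 0, "ty": 0.02, "tz": 0, "ax": 0, "ay": 0, "az": 0, "hand": 1},
    {"tx": 0, "ty": 0.02, "tz": 0, "ax": 0, "ay": 0, "az": 0, "hand": 1},
  ],
)

```text
time: 30.0
eef_pos: [0.5707, -0.1477, -0.0126]
tcp_rot: [-23.7, 90.0, 64.0]
contact_force: [1.2, -0.5, -0.0]
grip_width: 0.0002
```

Call:
carry_out(
  increments=[
    {"tx": 0, "ty": 0.02, "tz": 0, "ax": 0, "ay": 0, "az": 0, "hand": 1},
    {"tx": 0, "ty": 0.04, "tz": 0, "ax": 0, "ay": 0, "az": 0, "hand": 1},
    {"tx": 0, "ty": 0.04, "tz": 0, "ax": 0, "ay": 0, "az": 0, "hand": 1},
  ],
)

```text
time: 30.25
eef_pos: [0.5708, -0.1477, -0.0126]
tcp_rot: [-173.7, 90.0, -86.1]
contact_force: [0.1, -3.6, -0.7]
grip_width: -0.0
```

Call:
carry_out(
  increments=[
    {"tx": 0, "ty": 0.02, "tz": 0, "ax": 0, "ay": 0, "az": 0, "hand": 1},
    {"tx": 0, "ty": 0.03, "tz": 0, "ax": 0, "ay": 0, "az": 0, "hand": 1},
    {"tx": 0, "ty": 0.03, "tz": 0, "ax": 0, "ay": 0, "az": 0, "hand": 1},
  ],
)

```text
time: 30.5
eef_pos: [0.5709, -0.1477, -0.0125]
tcp_rot: [-170.6, 89.9, -83.0]
contact_force: [-0.6, -6.1, -0.4]
grip_width: -0.0001
```

Call:
carry_out(
  increments=[
    {"tx": 0, "ty": 0.02, "tz": 0, "ax": 0, "ay": 0, "az": 0, "hand": 1},
    {"tx": 0, "ty": 0.03, "tz": 0, "ax": 0, "ay": 0, "az": 0, "hand": 1},
    {"tx": 0, "ty": 0.03, "tz": 0, "ax": 0, "ay": 0, "az": 0, "hand": 1},
  ],
)

```text
time: 30.75
eef_pos: [0.5709, -0.1477, -0.0125]
tcp_rot: [-173.0, 89.9, -85.4]
contact_force: [-0.8, -7.3, -0.4]
grip_width: 0.0001
```

Call:
carry_out(
  increments=[
    {"tx": 0, "ty": 0.02, "tz": 0, "ax": 0, "ay": 0, "az": 0, "hand": 1},
    {"tx": 0, "ty": 0.02, "tz": 0, "ax": 0, "ay": 0, "az": 0, "hand": 1},
    {"tx": 0, "ty": 0.02, "tz": 0, "ax": 0, "ay": 0, "az": 0, "hand": 1},
  ],
)

```text
time: 31.0
eef_pos: [0.5709, -0.1476, -0.0125]
tcp_rot: [-174.6, 89.9, -87.0]
contact_force: [-1.1, -8.8, -0.5]
grip_width: 0.0001
```

Call:
carry_out(
  increments=[
    {"tx": 0, "ty": 0.02, "tz": 0, "ax": 0, "ay": 0, "az": 0, "hand": 1},
    {"tx": 0, "ty": 0.02, "tz": 0, "ax": 0, "ay": 0, "az": 0, "hand": 1},
    {"tx": 0, "ty": 0.02, "tz": 0, "ax": 0, "ay": 0, "az": 0, "hand": 1},
    {"tx": 0, "ty": 0.02, "tz": 0, "ax": 0, "ay": 0, "az": 0, "hand": 1},
    {"tx": 0, "ty": 0.02, "tz": 0, "ax": 0, "ay": 0, "az": 0, "hand": 1},
  ],
)

```text
time: 31.42
eef_pos: [0.5709, -0.1476, -0.0124]
tcp_rot: [-173.1, 89.9, -85.5]
contact_force: [-1.6, -9.8, -0.2]
grip_width: -0.0003
```

```bash
python3 - <<'E'
from ov import *
s=st(); print(s["ft_torque"].round(3))
c,p=cass("scene",(.572,-.0725,DP[2])); overlay("o17s",c,5,(165,125,130,110),cas=p)
E
```

```text
t 31.42 tcp mm [ 570.9 -147.6  -12.4] yaw y 177.6 tilt [ 2.0e-04 -2.4e-03 -1.0e+00] F [-1.59 -9.77 -0.17] grip -0.3 j6 -109.9
[-2.029  0.149  0.054]
scene cass world [575.  -73.4] -3.3 dock frame [ 6.6 18.8] -1.0 rms 1.5
```

View pics/o17s.png

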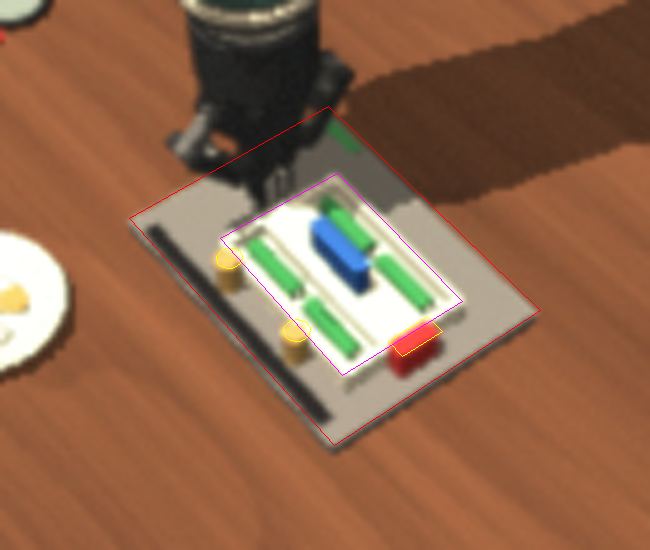

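The stop push was about 10 N. I'll release, lift and inspect from above.

Call:
carry_out(
  increments=[
    {"tx": 0, "ty": -0.1, "tz": 0, "ax": 0, "ay": 0, "az": 0, "hand": 1},
    {"tx": 0, "ty": -0.5, "tz": 0, "ax": 0, "ay": 0, "az": 0, "hand": 1},
    {"tx": 0, "ty": -1.5, "tz": 0, "ax": 0, "ay": 0, "az": 0, "hand": 1},
    {"tx": 0, "ty": -2.5, "tz": 2, "ax": 0, "ay": 0, "az": 0, "hand": 1},
    {"tx": 0, "ty": -2.5, "tz": 5, "ax": 0, "ay": 0, "az": 0, "hand": 1},
    {"tx": 0, "ty": -2.5, "tz": 9, "ax": 0, "ay": 0, "az": 0, "hand": 1},
    {"tx": 0, "ty": -2.5, "tz": 12.5, "ax": 0, "ay": 0, "az": 0, "hand": 1},
    {"tx": 0, "ty": 1, "tz": 13, "ax": 0, "ay": 0, "az": 0, "hand": 1},
    {"tx": 0, "ty": 4.5, "tz": 13, "ax": 0, "ay": 0, "az": 0, "hand": 1},
    {"tx": 0, "ty": 8, "tz": 13, "ax": 0, "ay": 0, "az": 0, "hand": 1},
    {"tx": 0, "ty": 11.5, "tz": 13, "ax": 0, "ay": 0, "az": 0, "hand": 1},
    {"tx": 0, "ty": 15, "tz": 13, "ax": 0, "ay": 0, "az": 0, "hand": 1},
    {"tx": 0, "ty": 15, "tz": 13, "ax": 0, "ay": 0, "az": 0, "hand": 1},
    {"tx": 0, "ty": 15, "tz": 13, "ax": 0, "ay": 0, "az": 0, "hand": 1},
    {"tx": 0, "ty": 15, "tz": 13, "ax": 0, "ay": 0, "az": 0, "hand": 1},
  ],
)

```text
time: 32.77
eef_pos: [0.5708, 0.0031, 0.1174]
tcp_rot: [130.1, 90.0, -142.3]
contact_force: [0.5, -1.0, 0.5]
grip_width: 0.0
```

```bash
python3 - <<'E'
from ov import *
s=st()
c,p=cass("scene",(.572,-.0725,DP[2])); overlay("o18s",c,5,(165,125,130,110),cas=p)
c,p=cass("wrist",(.572,-.0725,DP[2])); overlay("o18w",c,1.5,(0,0,512,384),cas=p)
for d in nets.cut_out("dock","wrist")[:2]:
    r=fitmask([(c,contour(d["pixels"]))],.16,.22,0,.012,DP); print("dock wrist",(r.x[:2]*1000).round(1),np.degrees(r.x[2]).round(2),np.sqrt(np.mean(r.fun**2)).round(2))
E
```

```text
t 32.77 tcp mm [570.8   3.1 117.4] yaw y 177.66 tilt [-1.e-04 -0.e+00 -1.e+00] F [ 0.5  -1.01  0.5 ] grip 0.0 j6 -95.5
scene cass world [573.6 -75.6] -2.64 dock frame [ 5.3 16.5] -0.34 rms 1.43
wrist cass world [575.9 -69.5] -2.32 dock frame [ 7.4 22.7] -0.02 rms 1.36
dock wrist [570.2 -93.6] -1.89 23.04
```

View pics/o18w.png

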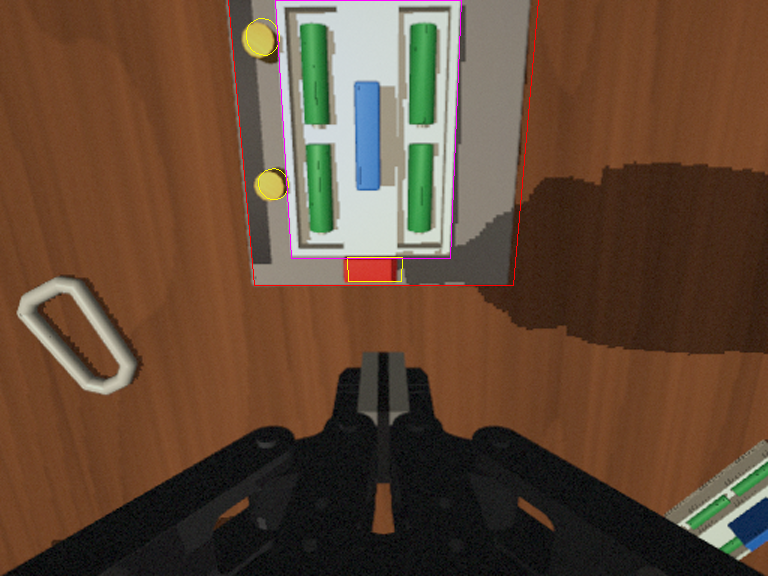

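View pics/o18s.png

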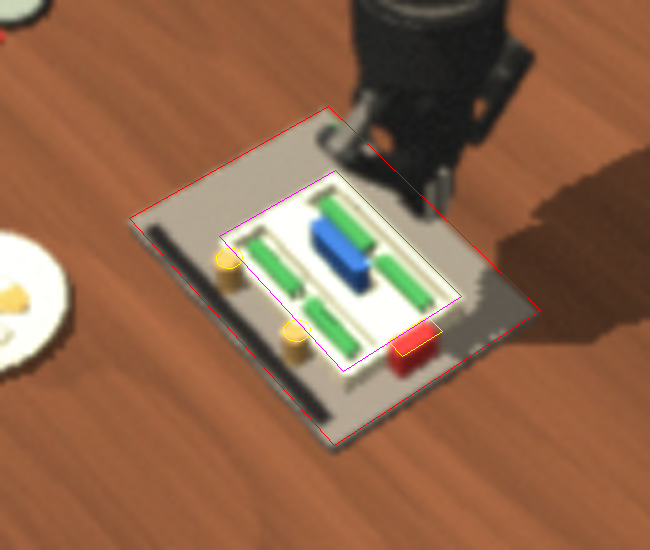

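Everything sits together, with yaw about 0 relative to the dock. The cassette is cut off at the top of the wrist picture, so I'll shift the camera for a clean close check of the pin gaps.

Call:
carry_out(
  increments=[
    {"tx": -1, "ty": -2.5, "tz": 0, "ax": 0, "ay": 0, "az": 0, "hand": 1},
    {"tx": -2, "ty": -4, "tz": -1, "ax": 0, "ay": 0, "az": 0, "hand": 1},
    {"tx": -2, "ty": -4, "tz": -1, "ax": 0, "ay": 0, "az": 0, "hand": 1},
    {"tx": -2, "ty": -4, "tz": -1, "ax": 0, "ay": 0, "az": 0, "hand": 1},
    {"tx": -2, "ty": -4, "tz": -1, "ax": 0, "ay": 0, "az": 0, "hand": 1},
  ],
)

```text
time: 33.43
eef_pos: [0.551, -0.0365, 0.1076]
tcp_rot: [-65.1, 90.0, 22.5]
contact_force: [0.1, 0.6, 0.1]
grip_width: 0.0004
```

```bash
python3 - <<'E'
from ov import *
s=st()
c,p=cass("wrist",(.572,-.0725,DP[2])); overlay("o19w",c,4,(90,10,190,145),cas=p)
crop(c,"o19raw",90,10,190,145,4)
E
```

```text
t 33.43 tcp mm [551.  -36.5 107.6] yaw y 177.6 tilt [ 4.e-04  2.e-04 -1.e+00] F [0.05 0.56 0.1 ] grip 0.4 j6 -99.9
wrist cass world [575.7 -71.3] -2.31 dock frame [ 7.3 21. ] -0.01 rms 0.81
```

View pics/o19w.png

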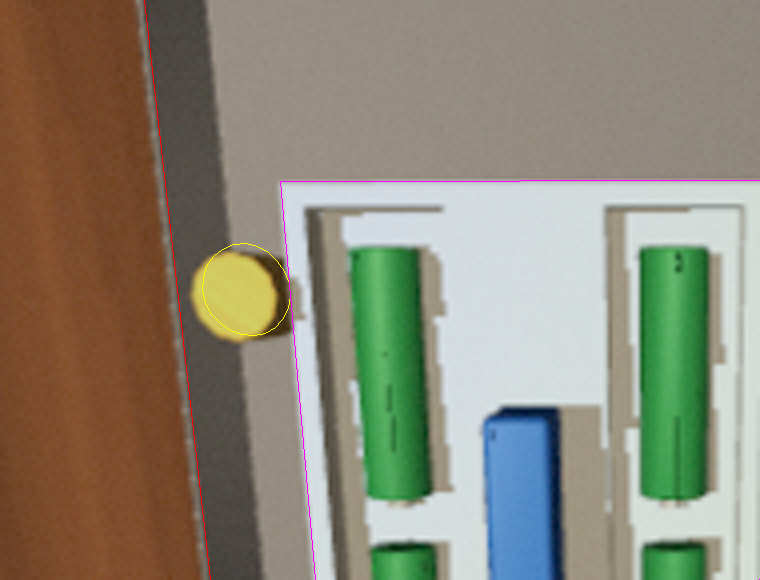

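View pics/o19raw.png

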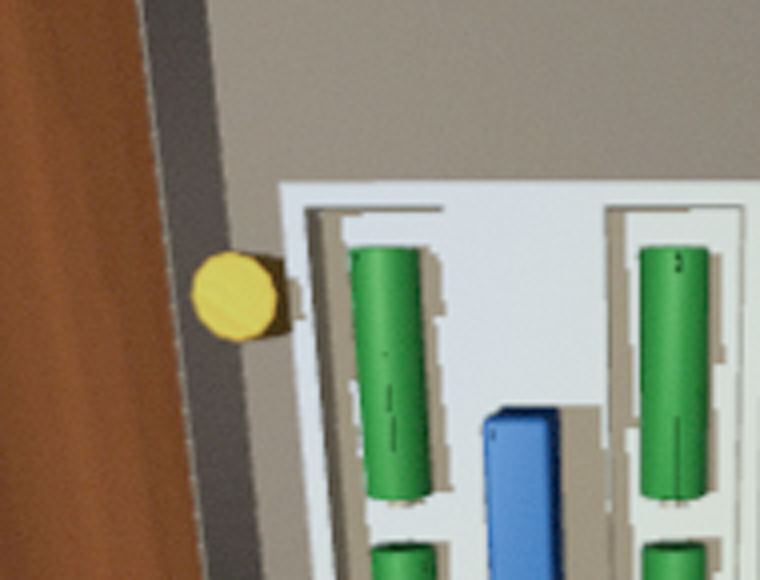

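```bash
python3 - <<'E'
from ov import *
c=optics.camera("wrist"); im=c["frame"]
crop(c,"o20a",110,40,150,200,3)
hsv=cv2.cvtColor(im,cv2.COLOR_RGB2HSV)
m=cv2.inRange(hsv,(20,120,150),(32,255,255)); n,l,st_,ce=cv2.connectedComponentsWithStats(m)
pins=[]
for i in range(1,n):
    if st_[i,4]>100:
        w=onz(c,[ce[i]],.038)[0]; print(ce[i].round(1),st_[i],(w*1000).round(1)); pins.append(w)
m=cv2.inRange(hsv,(0,180,60),(8,255,255)); n,l,st_,ce=cv2.connectedComponentsWithStats(m)
for i in range(1,n):
    if st_[i,4]>60: print("red",ce[i].round(1),st_[i])
c2,p=cass("wrist",(.572,-.0725,DP[2]))
for w in pins:
    d=w[:2]-p[:2]; cx=np.array([np.cos(p[2]),np.sin(p[2])]); cy=np.array([-cx[1],cx[0]])
    print("pin in cassette frame",(d@cx*1000).round(1),(d@cy*1000).round(1),"gap",(d@cx*1000-53).round(1))
E
```

```text
[148.4  82.9] [138  72  22  23 364] [ 626.9 -118.2   38. ]
[157.5 174.5] [148 166  20  18 277] [629.7 -48.6  38. ]
red [225.7 226.7] [208 218  36  18 601]
wrist cass world [575.9 -71.3] -2.2 dock frame [ 7.5 21. ] 0.1 rms 0.73
pin in cassette frame 52.7 -45.0 gap -0.3
pin in cassette frame 52.9 24.7 gap -0.1
```

View pics/o20a.png

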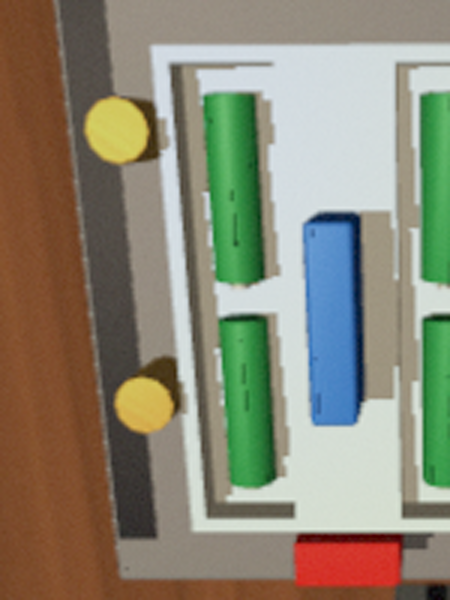

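The wrist view puts the pins at (52.7, -45.0) and (52.9, 24.7) mm in the cassette's frame, against (53, -45) and (53, 25) at home. The stop is flush and the arm is clear, so I'm handing in.

```bash
python3 - <<'E'
from h import *
print(order.job_done())
E
```

```text
the job is handed in; nothing more can be done
None
```

I put the 90 x 130 mm cassette on the dock and pressed it against both pins, then slid it along them and pressed it against the end stop. I then let go and handed the job in at about 34 s. `order.job_done()` gives no verdict.

- **Pick-up:** the first grasp closed on nothing. A light touch on the rib showed the real fingertips sit about 35 mm behind the reported TCP. I corrected for that, and the second grasp held.
- **Set-down:** the cassette went down flat at about dock x -14, y 0 mm.
- **Push to the pins:** the push built up to about 10.7 N at the wrist. The near-zero turning moment put it between the two pins, so I take it as roughly 5 N on each. The force on each pin was not measured separately.
- **Push to the stop:** this reached about 9.8 N and stayed above 6 N for roughly 0.9 s.
- **Last check (wrist camera):** in the cassette's own frame the pins measured (52.7, -45.0) and (52.9, 24.7) mm, against (53, -45) and (53, 25) at home. The cassette looked square to about 0.003 rad, lay against the stop and was clear of the fingers.
- **Disagreement:** fits against my first estimate of the dock's position were 1–4 mm off, with x reading 5.3–7.5 mm and y 16.5–22.7 mm. I put this down to camera calibration and cut-off outlines, and trusted the pin measurement above instead.
- **Bystanders:** nothing pushed or touched them, but I did not re-measure where they are.

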